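# Portion hazelnuts into the walnuts and stir the mix

### The arm

A 7-joint arm with a two-finger parallel gripper is mounted at the origin on a cart in front of the work surface, level with it; the furniture and walls round the work are solid. World frame = base frame: x ahead of the robot, y to its left, z up, the work surface at z = 0. Lengths are in m, angles in rad, forces in N, time in s.
With the tool pointing down it reaches from about 0.4 to 0.875 m from the base axis. Payload 6.5 kg.
Tool frame: the origin (TCP) lies midway between the tips of the shut fingers; the grasp point (between the pads) lies tcp_to_grasp behind it (tcp_to_grasp is the distance from the TCP to the grasp point, in m); x points along the fingers, y is the direction in which the jaws open and shut, and the axes are right-handed (so a half turn about x gives the same grasp; the last joint's range is limited). The gripper opens to 88 mm and grips with 3 to 60 N. Pads are 18 mm wide; open, the fingers measure 123 mm over their backs; the gripper's body (75 mm by 187 mm) begins 45 mm behind the grasp point.
Start: joints at [1.248, 0.536, -0.004, 1.538, 0.003, 1.067, -0.071], TCP at [0.165, -0.629, 0.212] pointing down, gripper open.
Joint ranges: [-2.7, 2.7], [-0.37, 2.16], [-1.27, 1.26], [0.24, 2.4], [-1.31, 4.45], [0.19, 1.91], [-2.76, 2.76]. Speed limits (rad/s): [2.39, 2.39, 3.14, 3.14, 3.14, 3.14, 3.14].

### API

Orientations are given as [roll, pitch, yaw] about the fixed x, y, z axes, in that order (R = Rz(yaw) Ry(pitch) Rx(roll)).
In Python, from cell import observe, get_image, finish_job, tcp_to_grasp gives the robot as it stands.
- The arm moves only by the tool send_rows, never from a script. Its argument "increments" is a list of rows, each an object with "travel": the shift along the world's x, y, z as a fraction of full scale, a list of three; "rot": the turn, a rotation vector about the world's x, y, z as a fraction of full scale, a list of three. In form: [{"travel": [tx, ty, tz], "rot": [ax, ay, az]}, ...]. A call has 1 to 20 rows; each row is the pose to reach, as a shift and turn from the pose commanded when the call began; what a row does not reach only later rows make up. Full scale, the value 1, is 0.2 m for a shift and 1.5 rad for a turn. A row lasts 1/12 s, in which the tool goes at most 41.7 mm and 7.16 degrees, less where a joint would pass 70% of its speed; a pose out of reach is approached as far as the arm can. A call with a number of a shift or a turn outside -1 to 1 is refused whole. A call with a gripper value outside its range is refused whole. "grip" is the opening, from -1 (shut) to 1 (fully open), set as the call begins (left out, the last holds). The fingers move at their own pace and stop on an object; "squeeze" is the grip in N (left out, the last holds). Time passes only in rows, so rows that repeat a pose let the fingers close. It gives the time, the measured TCP pose, the force and the opening at its end, in the units of the state.
- observe(): the state, without advancing time (a new reading comes with each control period).
- get_image(name): name is "side" or "top"; returns a dict with "image" (480x640x3 uint8, blue, green, red), "fov_y" (degrees; the focal length in pixels is half the picture's height over the tangent of half this angle, whatever the lens; pixels are square), "cx", "cy" (the principal point, pixels), "pose" (4x4, takes a point from camera to world coordinates). Camera axes: x right, y down, z forward; pixel columns grow to the right and rows downward; lengths in m; the calibration is good to about 2 mm. A picture is of the moment at which its call begins. There is no depth.
- finish_job(): hands the job in, once; it reports no verdict.
The state is a dict: "time": time; "joint_positions": joint angles; "joint_velocities": joint speeds; "joint_efforts": joint torques, N m; "eef_pos": TCP position; "orientation": TCP orientation; "ft_force": force on the tool from outside, world axes, zero at the start; "ft_torque": the same for the moment, N m; "width": opening from 0.0 (shut) to 1.0 (fully open).
Only numpy, scipy, OpenCV 4.12 (cv2) and the standard library are available. Lean on these libraries where they do the work, as an engineer would, in place of code of your own. Each camera call takes 0.05 s, during which the arm holds its last target. There are 200 camera calls.

### The job

Press the dispenser's spring pedal right down to its stop so that all five hazelnuts roll into the bowl of walnuts, and let it spring back up. Then take the wooden mixing paddle from the caddy, stir the nuts with it anticlockwise (seen from above), at least two full, wide turns among the nuts with the blade down near the bowl's floor, and stand it back in its own slot. Every nut ends in the bowl, the bowl stays in its seat, and the other things on the counter stay where they are.

Things in the scene. Friction and masses are not known exactly. Their poses are not given: they have to be found in the camera images.
- dispenser: steel bench portion dispenser, fixed. Origin: on the worktop under the centre of its round bowl seat; x points to the nut channel behind the seat, y to the pedal's side. Base plate 400 x 216 x 12 mm (x -110 to 290). The sloping channel is 34 mm wide (y -17 to 17), from its spout at x = 66 (underside 92 high, edge 124) to x = 245 (174 high); a gate in its floor holds the nuts back
- treadle (a joint): hinge of the dispenser's spring pedal: 0 = up (gate shut), 0.22 = fully down at its stop (gate sunk below the channel's floor). Pressing it all the way takes about 7 N at the pad; it springs back by itself
- treadle_pad (a point): centre of the top of the pedal's black ribbed pad, 60 x 64 mm, 122 mm above the worktop when up, at x = 93, y = 143 mm in the dispenser's frame; at the stop it is 45 mm lower and 7 mm further out (y)
- seat (a point): centre of the bowl seat on the base plate, 12 mm above the worktop; a low round lip of 78 mm radius, 4 mm high, keeps the bowl's foot in place
- bowl: white stoneware mixing bowl on the dispenser's seat, about 0.95 kg, 218 mm across the rim, 72 mm high, wall 5 mm. Origin: centre of its underside (z up). Inner floor 6 mm above the origin and flat to about 65 mm from the axis; inside radius 86 mm at 14 mm height, 99 mm at 45 mm, 104 mm at the rim
- paddle: beech mixing paddle, 184 mm long, about 90 g, standing upright in the caddy. Origin: centre of the blade's lower edge; z runs up along the handle, y along the blade's width. Blade 32 mm wide (y), 10 mm thick (x), 72 mm long; handle from 82 to 184 mm, 22 mm wide (y) and 16 mm thick (x)
- paddle_grip (a point): good place to hold the paddle: on the handle, 154 mm above the blade's lower edge
- caddy: wooden tool caddy, fixed, 112 x 84 mm and 80 mm high. Origin: centre of its underside. It has two slots open at the top: the wide one for the paddle at x = +26 mm, 20 mm (x) by 44 mm (y), 72 mm deep; the narrow one at x = -26 mm holds a dough scraper with a black grip, 107 mm high, which stays there
- slot (a point): centre of the floor of the paddle's slot, 8 mm above the worktop (the paddle's origin when it stands there)
- walnut_1: a walnut: in its shell, light brown, ball-like, 37 mm long, 34 mm thick; starts on the bowl's floor. Origin: its middle
- walnut_2: a walnut: in its shell, light brown, ball-like, 37 mm long, 34 mm thick; starts on the bowl's floor. Origin: its middle
- walnut_3: a walnut: in its shell, light brown, ball-like, 37 mm long, 34 mm thick; starts on the bowl's floor. Origin: its middle
- walnut_4: a walnut: in its shell, light brown, ball-like, 37 mm long, 34 mm thick; starts on the bowl's floor. Origin: its middle
- hazelnut_1: a hazelnut: in its shell, dark brown ball, 24 mm across; starts in the dispenser's channel. Origin: its middle
- hazelnut_2: a hazelnut: in its shell, dark brown ball, 24 mm across; starts in the dispenser's channel. Origin: its middle
- hazelnut_3: a hazelnut: in its shell, dark brown ball, 24 mm across; starts in the dispenser's channel. Origin: its middle
- hazelnut_4: a hazelnut: in its shell, dark brown ball, 24 mm across; starts in the dispenser's channel. Origin: its middle
- hazelnut_5: a hazelnut: in its shell, dark brown ball, 24 mm across; starts in the dispenser's channel. Origin: its middle
- jigger_copper: copper bar jigger (two cups end to end), 43 x 43 x 84 mm, stands on the worktop; bystander. Origin: centre of its underside
- cup_white: white espresso cup, 64 x 92 x 54 mm; bystander. Origin: centre of its underside
- milk_jug: steel milk jug with a handle, 89 x 119 x 99 mm; bystander. Origin: centre of its underside
Mind the look-alikes: they are no part of the job. Leave any yellow look-alike of the caddy alone.

How it is judged:
By the outcome, as a careful person would: the job done as asked, in the order asked, and still so for the second after the job is handed in, with the robot touching nothing.
It also fails if it takes over 72 s, if anything falls off the work surface, if the arm or the gripper's body presses on something with over 40 N, if the wrist force passes 120 N, or if a joint passes its speed limit or range.

## Working session

There is one attempt and no reset: what is moved stays moved. The work goes in short steps, Python scripts to look and compute and a tool call to move; the robot and the scene stay as the last step left them, time stands still between calls to the robot, and variables do not carry over. Pictures are saved under pics/ and viewed, about 8 in all and at most 12, crops included, and the job is handed in when it is done.

Besides the shell and the picture viewer there is one more tool, called after "Emit:" in YAML: its name, and indented under it one key for each argument. send_rows: Moves the arm, as the interface text tells. Shift numbers are shares of 0.2 m and turn numbers shares of 1.5 rad, none past 1 either way. Its arguments: {"type":"object","properties":{"increments":{"type":"array","items":{"type":"object","properties":{"travel":{"type":"array","items":{"type":"number","minimum":-1,"maximum":1}},"rot":{"type":"array","items":{"type":"number","minimum":-1,"maximum":1}}}}},"grip":{"type":"number"},"squeeze":{"type":"number"}},"required":["increments"]}

```bash
ls; mkdir -p pics; python3 - <<'E'
from cell import *
import cv2
s=observe()
for k,v in s.items(): print(k,v)
print(tcp_to_grasp)
for n in("top","side"):
    d=get_image(n); cv2.imwrite(f"pics/{n}0.png",d["image"]); print(n,d["fov_y"],d["cx"],d["cy"],d["pose"])
E
```

```text
pics
time 0.0
joint_positions [ 1.24777159  0.537169   -0.00444555  1.53884128  0.0025979   1.06728396
 -0.07119374]
joint_velocities [-0.0001805  -0.00027569  0.00124577 -0.00156957  0.00067033 -0.00211032
 -0.00051049]
joint_efforts [ 2.16284633e-05 -5.70986903e+01  9.91173685e-01 -2.51616061e+01
 -5.60934527e-02  1.79394556e-02  1.62806314e-04]
eef_pos [ 0.16492968 -0.62806242  0.21144962]
orientation [-1.50046128  1.56910051  1.89803918]
ft_force [-0.51755457  0.1575675  -0.30391378]
ft_torque [-0.04555472 -0.01163673  0.01611238]
width 1.0005824284110212
0.0187
top 49.07962402794104 320.389778375193 241.69769849992656 [[ 1.67082522e-02 -9.89335766e-01  1.44691314e-01  3.87707086e-01]
 [-9.99854793e-01 -1.70172315e-02 -8.97978192e-04 -1.64349214e-01]
 [ 3.35064753e-03 -1.44655300e-01 -9.89476436e-01  1.49521002e+00]
 [ 0.00000000e+00  0.00000000e+00  0.00000000e+00  1.00000000e+00]]
side 55.611654585608214 325.35109946635214 242.16149454734094 [[-0.85409075 -0.34606607  0.38828761  0.07458862]
 [-0.52010045  0.57535237 -0.63124098  0.6246625 ]
 [-0.00495111 -0.74108564 -0.67139225  0.94958581]
 [ 0.          0.          0.          1.        ]]
```

View pics/top0.png

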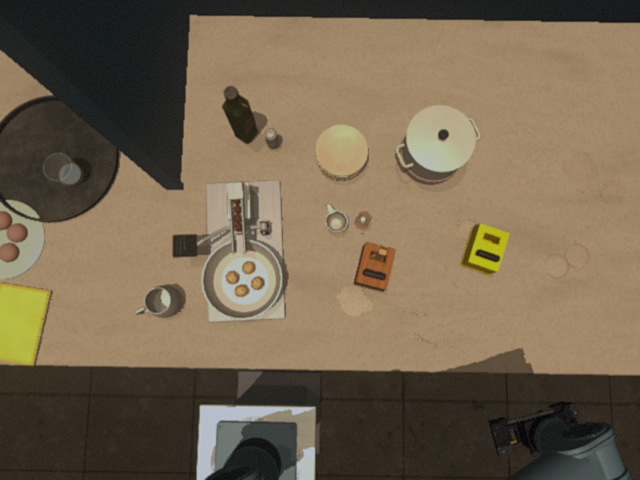

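View pics/side0.png

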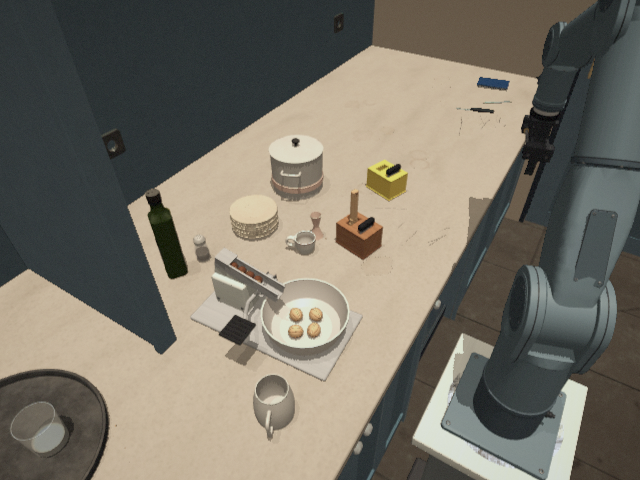

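The top view shows the brown caddy at (375,266), with the paddle end at (382,253) and the black scraper grip at (374,273). The yellow look-alike caddy is at (487,248). The bowl is at (243,280), the black pedal pad at (185,245) and the hazelnuts at (237,213). In the side view the paddle is at (354,207) and the pad at (238,329).
Things that could be taken for the caddy or paddle: brown caddy (375,266), which holds the paddle, or yellow caddy (487,248). I choose the brown one.

```bash
cat > h.py <<'E'
import numpy as np, cv2
from cell import *
def K(d):
    f=240/np.tan(np.radians(d["fov_y"])/2); return f
def ray(d,u,v):
    f=K(d); r=d["pose"][:3,:3]@np.array([(u-d["cx"])/f,(v-d["cy"])/f,1]); return d["pose"][:3,3],r/np.linalg.norm(r)
def onz(d,p,z):
    o,r=ray(d,*p); return o+r*(z-o[2])/r[2]
def tri(d1,p1,d2,p2):
    o1,r1=ray(d1,*p1);o2,r2=ray(d2,*p2)
    t=np.linalg.lstsq(np.c_[r1,-r2],o2-o1,rcond=None)[0]
    a=o1+r1*t[0];b=o2+r2*t[1]; return (a+b)/2,np.linalg.norm(a-b)
def proj(d,P):
    c=np.linalg.inv(d["pose"])@np.r_[P,1]; f=K(d); return np.array([f*c[0]/c[2]+d["cx"],f*c[1]/c[2]+d["cy"]])
def blob(m,box):
    x0,y0,x1,y1=box; k=np.zeros(m.shape,np.uint8); k[y0:y1,x0:x1]=m[y0:y1,x0:x1].astype(np.uint8)
    n,l,s,c=cv2.connectedComponentsWithStats(k); i=1+np.argmax(s[1:,4]); return c[i],s[i],l==i
E
python3 - <<'E'
from h import *
np.set_printoptions(precision=4,suppress=True)
T=get_image("top");S=get_image("side");t=T["image"];s=S["image"]
ht=cv2.cvtColor(t,cv2.COLOR_BGR2HSV);hs=cv2.cvtColor(s,cv2.COLOR_BGR2HSV)
ct,st,mt=blob(ht[...,2]<50,(165,225,205,265)); cs,ss,ms=blob(hs[...,2]<50,(212,308,262,350))
print("pad",ct,st,cs,ss,tri(T,ct,S,cs), onz(T,ct,.122),onz(S,cs,.122))
# pad corners
for m,D in((mt,T),(ms,S)):
    c=max(cv2.findContours(m.astype(np.uint8),0,2)[0],key=cv2.contourArea); r=cv2.minAreaRect(c); print(r, [onz(D,p,.122)[:2] for p in cv2.boxPoints(r)])
# caddy: brown
for D,h,b in((T,ht,(350,235,400,295)),(S,hs,(330,205,390,260))):
    m=(h[...,0]<14)&(h[...,1]>140)&(h[...,2]>40)
    c,st,mm=blob(m,b);print("caddy",c,st)
a=cv2.resize(t[225:330,160:400],None,fx=3.3,fy=3.3,interpolation=2)
b=cv2.resize(s[180:360,200:400],None,fx=3.3,fy=3.3,interpolation=2)
cv2.imwrite("pics/a.png",cv2.resize(t[160:330,165:405],(800,567),interpolation=2)); cv2.imwrite("pics/b.png",b)
E
```

```text
pad [189.9866 245.5503] [181 235  15  21 149] [237.105 329.49 ] [219 316  36  28 400] (array([0.5787, 0.1851, 0.1023]), np.float64(0.008586040338511337)) [0.5723 0.1778 0.122 ] [0.571 0.197 0.122]
((188.0, 245.0), (20.0, 14.0), 90.0) [array([0.6001, 0.203 ]), array([0.6007, 0.166 ]), array([0.5475, 0.1633]), array([0.5469, 0.2001])]
((236.73846435546875, 329.1748352050781), (22.901901245117188, 28.76177978515625), 36.25383758544922) [array([0.5976, 0.2273]), array([0.6076, 0.1566]), array([0.5466, 0.1655]), array([0.5396, 0.2339])]
caddy [374.0064 266.8748] [ 355  243   40   48 1086]
caddy [358.126 241.507] [336 223  46  36 643]
```

View pics/a.png

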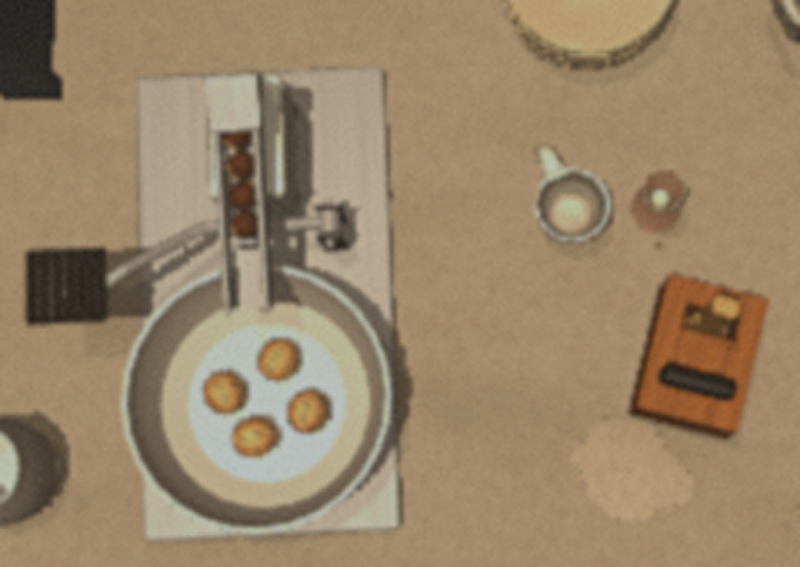

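View pics/b.png

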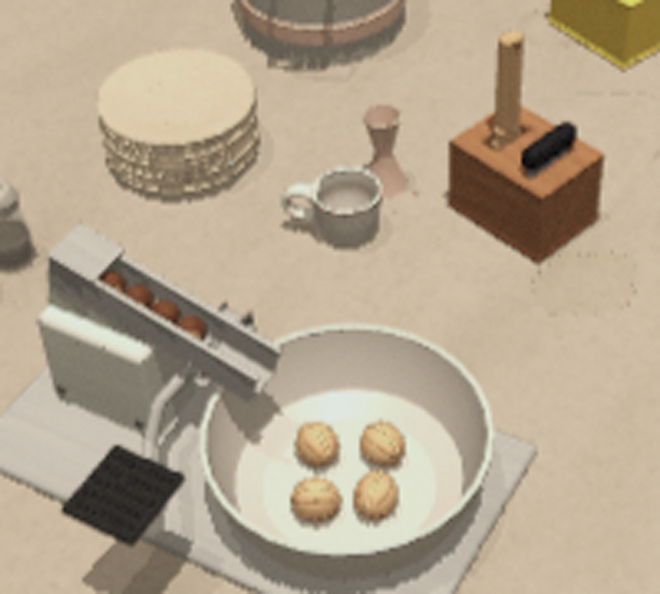

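The close crops confirm it. The brown caddy holds the beech paddle (side-crop top at (511,38)) and the black scraper grip in front of it; the yellow caddy is elsewhere. The plate corners and pad corners are clearly readable.

```bash
python3 - <<'E'
from h import *
np.set_printoptions(precision=4,suppress=True)
T=get_image("top");S=get_image("side")
A=lambda x,y:(165+x*.3-.35,160+y*.29982-.35)
B=lambda x,y:(200+x/3.3-.35,180+y/3.3-.35)
pl=[onz(T,A(*p),.012)[:2] for p in((138,77),(385,68),(400,527),(146,538))]
print("plate",np.array(pl), [np.linalg.norm(pl[i]-pl[i-1]) for i in range(4)])
c=np.mean(pl,0); ax=(pl[0]+pl[1]-pl[2]-pl[3]);ax/=np.linalg.norm(ax);print("yaw",np.arctan2(ax[1],ax[0]),"origin",c-.09*ax)
ay=np.array([-ax[1],ax[0]])
o=c-.09*ax; print("pad pred",o+.093*ax+.143*ay)
for a,b in zip([(27,250),(106,247),(106,320),(27,323)],[(122,447),(63,507),(132,541),(184,481)]): print(onz(T,A(*a),.122),onz(S,B(*b),.122))
# bowl rim ellipse
t=np.array([(263,266),(123,397),(393,397),(258,530)]);
r=np.array([onz(T,A(*p),.084) for p in t]);print("rim T",r, np.r_[(r[0,0]+r[3,0])/2,(r[1,1]+r[2,1])/2])
r=np.array([onz(S,B(*p),.084) for p in((345,327),(201,440),(492,437),(342,551))]);print("rim S",r,r.mean(0))
print("caddy T",*[onz(T,A(*p),.08)[:2] for p in((676,275),(767,297),(732,433),(638,410))])
q=np.array([onz(S,B(*p),.08)[:2] for p in((449,145),(520,107),(604,155),(538,200))])
print("caddy S",q,q.mean(0))
print("paddle",tri(T,A(727,302),S,B(511,38)),onz(T,A(727,302),.192),onz(S,B(511,38),.192))
print("scraper",tri(T,A(698,380),S,B(549,146)))
for n,a,b in(("cup",(573,203),(347,185)),("jig",(661,199),(382,118))): print(n,tri(T,A(*a),S,B(*b)))
print("jug", onz(T,(165,298),.099), "wall", tri(T,(183,188),S,(165,352)), onz(S,(165,352),0))
E
```

```text
plate [[ 0.7715  0.1684]
 [ 0.7833 -0.046 ]
 [ 0.3886 -0.0695]
 [ 0.3759  0.1426]] [np.float64(0.3964026536010223), np.float64(0.21467928105000048), np.float64(0.39543203997550175), np.float64(0.21251489618231137)]
yaw 0.062278215697408754 origin [0.49   0.0433]
pad pred [0.5739 0.1918]
[0.6007 0.2249 0.122 ] [0.5982 0.1658 0.122 ]
[0.6042 0.1624 0.122 ] [0.5993 0.2262 0.122 ]
[0.546  0.1594 0.122 ] [0.542  0.2235 0.122 ]
[0.5426 0.2215 0.122 ] [0.5429 0.1668 0.122 ]
rim T [[ 0.5968  0.043   0.084 ]
 [ 0.4883  0.1516  0.084 ]
 [ 0.492  -0.0657  0.084 ]
 [ 0.3843  0.0389  0.084 ]] [0.4905 0.0429]
rim S [[ 0.5486 -0.0397  0.084 ]
 [ 0.5768  0.1097  0.084 ]
 [ 0.3955 -0.003   0.084 ]
 [ 0.435   0.137   0.084 ]] [0.489 0.051 0.084]
caddy T [ 0.5957 -0.2937] [ 0.5789 -0.368 ] [ 0.4679 -0.3393] [ 0.4852 -0.2634]
caddy S [[ 0.5939 -0.2792]
 [ 0.5652 -0.3608]
 [ 0.4679 -0.3386]
 [ 0.4903 -0.2548]] [ 0.5293 -0.3084]
paddle (array([ 0.5597, -0.3231,  0.184 ]), np.float64(0.0018057392004559869)) [ 0.5595 -0.3218  0.192 ] [ 0.5538 -0.3136  0.192 ]
scraper (array([ 0.5092, -0.3104,  0.0929]), np.float64(0.00028611358555201053))
cup (array([ 0.659 , -0.2095,  0.0549]), np.float64(0.0006024951704937238))
jig (array([ 0.6613, -0.2794,  0.0826]), np.float64(0.007095365130890816))
jug [0.4346 0.2421 0.099 ] wall (array([ 0.7778,  0.2568, -0.0488]), np.float64(0.019078715393439444)) [0.7524 0.2787 0.    ]
```

```bash
python3 - <<'E'
from h import *
from scipy.spatial.transform import Rotation as R
np.set_printoptions(precision=4,suppress=True)
s=observe();M=R.from_euler("xyz",s["orientation"]).as_matrix();print(M,s["joint_positions"])
j=M[:,1];print("jaw yaw",np.arctan2(j[1],j[0]))
E
```

```text
[[-0.0002  0.254  -0.9672]
 [ 0.0006 -0.9672 -0.254 ]
 [-1.     -0.0006  0.0001]] [ 1.2478  0.5367 -0.0044  1.5382  0.0026  1.0673 -0.0712]
jaw yaw -1.3139951819931863
```

Emit:
send_rows:
  increments:
    - {"travel":[0.03,0.06,0.05],"rot":[0,0,0.015]}
    - {"travel":[0.1,0.2,0.15],"rot":[0,0,0.045]}
    - {"travel":[0.18,0.36,0.25],"rot":[0,0,0.08]}
    - {"travel":[0.26,0.52,0.32],"rot":[0,0,0.12]}
    - {"travel":[0.34,0.68,0.35],"rot":[0,0,0.15]}
    - {"travel":[0.41,0.82,0.35],"rot":[0,0,0.183]}
    - {"travel":[0.49,0.98,0.35],"rot":[0,0,0.22]}
  grip: -1
  squeeze: 20

```text
time: 0.88
eef_pos: [0.2635, -0.4319, 0.283]
orientation: [1.31, 1.569, -1.243]
ft_force: [0.3, -0.4, 0.3]
width: 0.496
```

Emit:
send_rows:
  increments:
    - {"travel":[0.08,0.16,0],"rot":[0,0,0.036]}
    - {"travel":[0.16,0.32,0],"rot":[0,0,0.073]}
    - {"travel":[0.24,0.48,0],"rot":[0,0,0.11]}
    - {"travel":[0.32,0.64,0],"rot":[0,0,0.146]}
    - {"travel":[0.4,0.8,0],"rot":[0,0,0.183]}
    - {"travel":[0.49,0.98,0],"rot":[0,0,0.22]}

```text
time: 1.38
eef_pos: [0.3612, -0.2357, 0.2825]
orientation: [0.896, 1.57, -1.328]
ft_force: [0.7, -0.3, 0.2]
width: 0.043
```

Emit:
send_rows:
  increments:
    - {"travel":[0.08,0.16,0],"rot":[0,0,0.036]}
    - {"travel":[0.16,0.32,0],"rot":[0,0,0.073]}
    - {"travel":[0.24,0.48,0],"rot":[0,0,0.11]}
    - {"travel":[0.32,0.64,0],"rot":[0,0,0.146]}
    - {"travel":[0.4,0.8,0],"rot":[0,0,0.183]}
    - {"travel":[0.49,0.98,0],"rot":[0,0,0.22]}

```text
time: 1.88
eef_pos: [0.4594, -0.0399, 0.2825]
orientation: [0.773, 1.57, -1.12]
ft_force: [1.7, -0.5, 0.5]
width: 0.003
```

Emit:
send_rows:
  increments:
    - {"travel":[0.08,0.16,0],"rot":[0,0,0.036]}
    - {"travel":[0.16,0.32,0],"rot":[0,0,0.073]}
    - {"travel":[0.24,0.48,0],"rot":[0,0,0.11]}
    - {"travel":[0.32,0.64,0],"rot":[0,0,0.146]}
    - {"travel":[0.4,0.8,0],"rot":[0,0,0.183]}
    - {"travel":[0.49,0.98,0],"rot":[0,0,0.22]}
    - {"travel":[0.49,0.98,0],"rot":[0,0,0.22]}

```text
time: 2.47
eef_pos: [0.5578, 0.1637, 0.2822]
orientation: [3.048, 1.565, 1.494]
ft_force: [-1.3, 0.8, 0.2]
width: 0.0
```

Emit:
send_rows:
  increments:
    - {"travel":[0.04,0.07,-0.1]}
    - {"travel":[0.075,0.14,-0.22]}
    - {"travel":[0.075,0.14,-0.37]}
    - {"travel":[0.075,0.14,-0.52]}
    - {"travel":[0.075,0.14,-0.64]}
    - {"travel":[0.075,0.14,-0.71]}
    - {"travel":[0.075,0.14,-0.73]}
    - {"travel":[0.075,0.14,-0.73]}

```text
validation failed for argument at $.in...
```

```bash
python3 - <<'E'
from h import *
a=get_image("top")["image"][160:330,150:310];b=get_image("side")["image"][230:380,180:340]
cv2.imwrite("pics/c.png",np.hstack([cv2.resize(a,(400,425)),cv2.resize(b,(400,425),interpolation=2)]))
E
```

```text
(no output)
```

View pics/c.png

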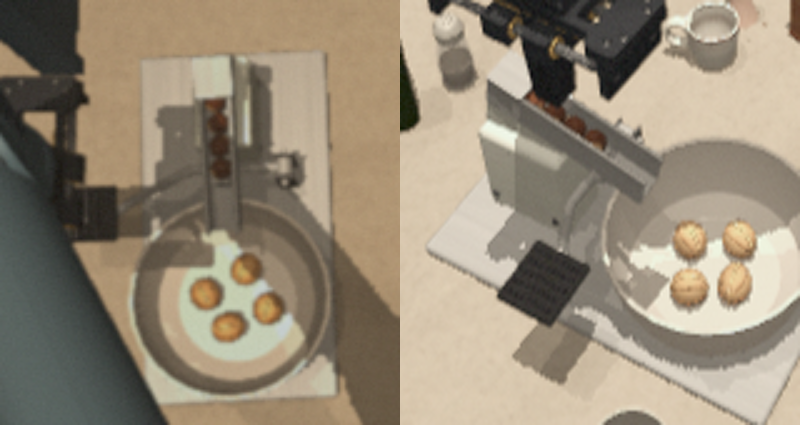

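The call was refused because each row needs a rot. The picture shows the gripper still high above the pad, which is at (95,212) in the left half and (543,283) in the right, with the scene intact.

Emit:
send_rows:
  increments:
    - {"travel":[0.04,0.07,-0.1],"rot":[0,0,0]}
    - {"travel":[0.075,0.14,-0.22],"rot":[0,0,0]}
    - {"travel":[0.075,0.14,-0.37],"rot":[0,0,0]}
    - {"travel":[0.075,0.14,-0.52],"rot":[0,0,0]}
    - {"travel":[0.075,0.14,-0.64],"rot":[0,0,0]}
    - {"travel":[0.075,0.14,-0.71],"rot":[0,0,0]}
    - {"travel":[0.075,0.14,-0.73],"rot":[0,0,0]}
    - {"travel":[0.075,0.14,-0.73],"rot":[0,0,0]}

```text
time: 3.23
eef_pos: [0.5719, 0.1822, 0.136]
orientation: [-0.817, 1.569, -2.383]
ft_force: [-0.6, -0.3, -0.9]
width: 0.004
```

```bash
python3 - <<'E'
from h import *
a=get_image("top")["image"][160:330,150:310];b=get_image("side")["image"][230:380,180:340]
cv2.imwrite("pics/d.png",np.hstack([cv2.resize(a,(400,425)),cv2.resize(b,(400,425),interpolation=2)]))
print(observe()["eef_pos"],observe()["time"])
E
```

```text
[0.57310618 0.18326681 0.13786378] 3.3333
```

View pics/d.png

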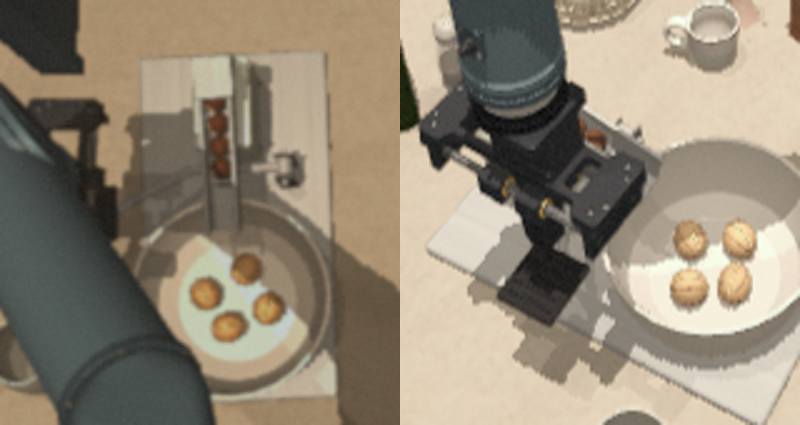

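The fingertip is above the pad at (543,265) in the right half, about 8 mm short in y, and the body is clear of the channel. I'll correct y and press.

Emit:
send_rows:
  increments:
    - {"travel":[0,0.04,0],"rot":[0,0,0]}
    - {"travel":[0,0.045,-0.05],"rot":[0,0,0]}
    - {"travel":[0,0.05,-0.1],"rot":[0,0,0]}
    - {"travel":[0,0.06,-0.16],"rot":[0,0,0]}
    - {"travel":[0,0.065,-0.21],"rot":[0,0,0]}
    - {"travel":[0,0.07,-0.26],"rot":[0,0,0]}
    - {"travel":[0,0.075,-0.29],"rot":[0,0,0]}
    - {"travel":[0,0.075,-0.31],"rot":[0,0,0]}
    - {"travel":[0,0.075,-0.31],"rot":[0,0,0]}
    - {"travel":[0,0.075,-0.31],"rot":[0,0,0]}

```text
time: 4.17
eef_pos: [0.5718, 0.1993, 0.0745]
orientation: [-2.882, 1.57, 1.837]
ft_force: [-2.5, 4.3, 4.8]
width: 0.004
```

Emit:
send_rows:
  increments:
    - {"travel":[0,0,-0.015],"rot":[0,0,0]}
    - {"travel":[0,0,-0.03],"rot":[0,0,0]}
    - {"travel":[0,0,-0.03],"rot":[0,0,0]}
    - {"travel":[0,0,-0.03],"rot":[0,0,0]}

```text
time: 4.5
eef_pos: [0.5724, 0.1992, 0.0691]
orientation: [2.441, 1.569, 0.877]
ft_force: [-2.2, 4.0, 5.1]
width: 0.009
```

```bash
python3 - <<'E'
from h import *
a=get_image("top")["image"][160:330,150:310];b=get_image("side")["image"][230:380,180:340]
cv2.imwrite("pics/e.png",np.hstack([cv2.resize(a,(400,425)),cv2.resize(b,(400,425),interpolation=2)]))
s=observe();print(s["eef_pos"],s["time"],s["ft_force"],s["ft_torque"])
E
```

```text
[0.5723961  0.19920019 0.06919664] 4.6 [-2.19629927  4.82862419  4.70675776] [0.90551201 0.37211063 0.00736667]
```

View pics/e.png

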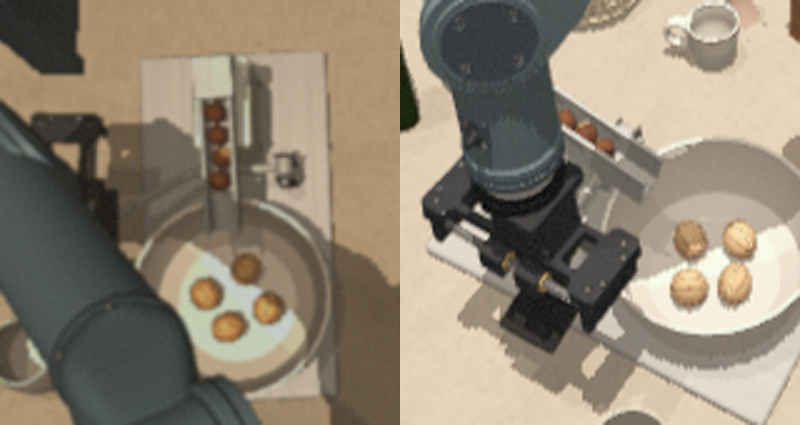

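The pad (540,320) is well down, and the hazelnuts (218,150) have begun to shift down the channel. I'll hold, press a little further and look at the numbers.

Emit:
send_rows:
  increments:
    - {"travel":[0,0,-0.015],"rot":[0,0,0]}
    - {"travel":[0,0,-0.03],"rot":[0,0,0]}
    - {"travel":[0,0,-0.03],"rot":[0,0,0]}
    - {"travel":[0,0,-0.03],"rot":[0,0,0]}

```text
time: 4.93
eef_pos: [0.5725, 0.1997, 0.0633]
orientation: [2.501, 1.568, 0.936]
ft_force: [-3.2, 6.3, 6.0]
width: 0.002
```

```bash
python3 - <<'E'
from h import *
T=get_image("top")
a=T["image"][160:330,150:310];b=get_image("side")["image"][230:380,180:340]
cv2.imwrite("pics/f.png",np.hstack([cv2.resize(a,(400,425)),cv2.resize(b,(400,425),interpolation=2)]))
s=observe();print(s["eef_pos"],s["time"],s["ft_force"],s["ft_torque"])
E
```

```text
[0.57252836 0.1996352  0.06337217] 5.0333 [-1.71626829  4.6516619   5.91344373] [ 1.00972946  0.34653815 -0.00440171]
```

View pics/f.png

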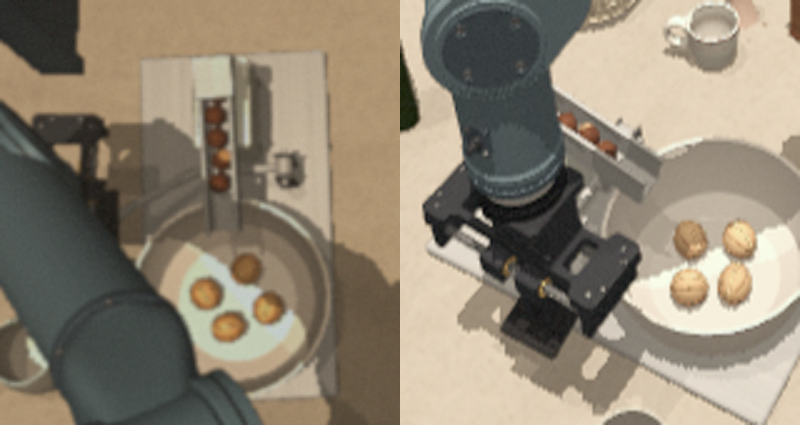

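The pad is lower still, with the hazelnuts just held at the gate at (220,180). It's not at the stop yet, so I keep pressing.

Emit:
send_rows:
  increments:
    - {"travel":[0,0,-0.015],"rot":[0,0,0]}
    - {"travel":[0,0,-0.03],"rot":[0,0,0]}
    - {"travel":[0,0,-0.03],"rot":[0,0,0]}
    - {"travel":[0,0,-0.03],"rot":[0,0,0]}

```text
time: 5.37
eef_pos: [0.5725, 0.2001, 0.0574]
orientation: [2.582, 1.568, 1.018]
ft_force: [-3.2, 5.2, 6.3]
width: 0.003
```

```bash
python3 - <<'E'
from h import *
S=get_image("side");T=get_image("top");b=S["image"]
v=cv2.cvtColor(T["image"],cv2.COLOR_BGR2HSV)
m=(v[...,0]<14)&(v[...,1]>110)&(v[...,2]<170)
k=np.zeros_like(m);k[190:330,200:290]=m[190:330,200:290]
n,l,st,c=cv2.connectedComponentsWithStats(k.astype(np.uint8)); print([(s[4],q.round(1)) for s,q in zip(st[1:],c[1:]) if s[4]>8])
s=observe();print(s["eef_pos"],s["time"],s["ft_force"],s["ft_torque"])
print(proj(S,[.573,.199,.065]),proj(S,[.573,.199,.077]))
cv2.imwrite("pics/g.png",cv2.resize(b[300:380,200:280],(560,560),interpolation=2))
E
```

```text
[(np.int32(127), array([236.2, 213.1])), (np.int32(46), array([237.3, 232.7]))]
[0.57251169 0.2000453  0.05748851] 5.4667 [-2.39633076  6.34364973  6.15995743] [ 1.10580781  0.33642068 -0.04311476]
[239.20424732 344.78739375] [238.51622236 341.71480667]
```

View pics/g.png

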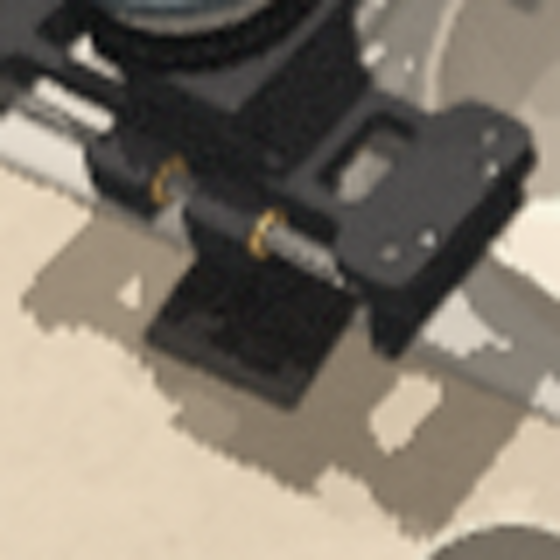

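The fingertip sits over the pad at (250,330) in the crop, the pad is level-ish and low, and the nuts are still held. The force is still rising only slowly, so this isn't the stop; I'll keep going.

Emit:
send_rows:
  increments:
    - {"travel":[0,0,-0.015],"rot":[0,0,0]}
    - {"travel":[0,0,-0.03],"rot":[0,0,0]}
    - {"travel":[0,0,-0.03],"rot":[0,0,0]}
    - {"travel":[0,0,-0.03],"rot":[0,0,0]}

```text
time: 5.8
eef_pos: [0.5725, 0.2003, 0.0516]
orientation: [2.577, 1.568, 1.013]
ft_force: [-2.4, 5.5, 7.2]
width: 0.005
```

```bash
cat > nuts.py <<'E'
from h import *
def nuts():
    T=get_image("top");v=cv2.cvtColor(T["image"],cv2.COLOR_BGR2HSV)
    m=(v[...,0]<14)&(v[...,1]>110)&(v[...,2]<170)
    k=np.zeros_like(m);k[190:330,200:290]=m[190:330,200:290]
    n,l,st,c=cv2.connectedComponentsWithStats(k.astype(np.uint8)); print([(int(s[4]),q.round(1).tolist()) for s,q in zip(st[1:],c[1:]) if s[4]>8])
    s=observe();print(s["eef_pos"],s["time"],s["ft_force"],s["ft_torque"])
    return T
E
python3 -c "
from nuts import *
nuts()"
```

```text
[(173, [236.5, 218.5])]
[0.57250585 0.20027003 0.05160535] 5.85 [-2.96806544  6.00100388  7.63791367] [ 1.18577912  0.41822278 -0.00497481]
```

Emit:
send_rows:
  increments:
    - {"travel":[0,0.03,0],"rot":[0,0,0]}
    - {"travel":[0,0.05,-0.015],"rot":[0,0,0]}
    - {"travel":[0,0.05,-0.03],"rot":[0,0,0]}
    - {"travel":[0,0.05,-0.03],"rot":[0,0,0]}

```text
time: 6.18
eef_pos: [0.5738, 0.2055, 0.0478]
orientation: [0.397, 1.565, -1.17]
ft_force: [-9.9, -6.6, 35.8]
width: 0.003
```

```bash
python3 -c "
from nuts import *
T=nuts();S=get_image('side')
a=T['image'][185:275,165:275];b=S['image'][240:370,195:325]
cv2.imwrite('pics/i.png',np.hstack([cv2.resize(a,(400,327),interpolation=2),cv2.resize(b[:,:],(400,327),interpolation=2)]))
"
```

```text
[(50, [235.6, 205.6]), (123, [236.9, 224.0])]
[0.57382403 0.20551288 0.04800075] 6.2333 [-9.61520801 -7.40557006 32.80755983] [-1.86388466  1.83857154 -0.10922758]
```

View pics/i.png

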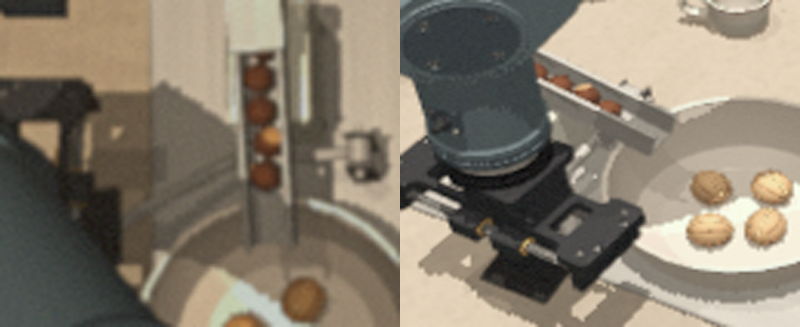

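The right half shows the pad at (525,280) with the gripper over it. The nuts at (262,115) in the left half are still in the channel. The force jumped to 33 N, so I'll work out the pad's height before continuing.

```bash
python3 - <<'E'
from nuts import *
np.set_printoptions(precision=4,suppress=True)
T=nuts();S=get_image("side")
for nm,c in(("up",[(219,333.3),(239.7,343.6),(255.4,325.4)]),("g",[(221,347.6),(241.7,358.3),(250.7,343.6)]),("now",[(221.6,350.1),(243.7,360.1),(250.9,348.1)])):
    for z in(.122,.1,.077,.06,.048): print(nm,z,*[onz(S,p,z)[:2] for p in c])
print(observe()["joint_positions"])
v=S["image"].max(2)
cv2.imwrite("pics/tip.png",S["image"][330:370,210:260])
print(v[335:366:2,214:262:2])
E
```

```text
[(101, [235.9, 210.3]), (26, [237.7, 224.7]), (47, [237.4, 232.9])]
[0.5738 0.2055 0.048 ] 6.3333 [-8.8537 -7.8465 32.0785] [-1.7828  1.8054 -0.0594]
up 0.122 [0.5988 0.2259] [0.5419 0.2235] [0.543  0.1668]
up 0.1 [0.6128 0.2153] [0.5544 0.2128] [0.5554 0.1546]
up 0.077 [0.6273 0.2042] [0.5673 0.2016] [0.5684 0.1419]
up 0.06 [0.6381 0.196 ] [0.5769 0.1934] [0.5781 0.1325]
up 0.048 [0.6457 0.1902] [0.5837 0.1876] [0.5849 0.1258]
g 0.122 [0.5699 0.2524] [0.5145 0.2503] [0.5214 0.2111]
g 0.1 [0.5831 0.2426] [0.5262 0.2404] [0.5333 0.2001]
g 0.077 [0.5969 0.2322] [0.5385 0.23  ] [0.5457 0.1886]
g 0.06 [0.607  0.2246] [0.5475 0.2223] [0.5549 0.1801]
g 0.048 [0.6142 0.2192] [0.5539 0.2169] [0.5614 0.1741]
now 0.122 [0.5646 0.2567] [0.5081 0.2516] [0.5138 0.22  ]
now 0.1 [0.5776 0.2469] [0.5196 0.2417] [0.5255 0.2093]
now 0.077 [0.5912 0.2367] [0.5317 0.2313] [0.5377 0.198 ]
now 0.06 [0.6013 0.2291] [0.5406 0.2237] [0.5467 0.1897]
now 0.048 [0.6084 0.2238] [0.5469 0.2183] [0.5531 0.1838]
[-0.0329  0.7515 -0.5497  1.7274  0.522   0.8126 -0.8265]
[[158 153 109  82 157  74  65  73  75  53  53 
[... 870 characters left out ...]
12 134 138 138 132  88  47  30  31  39  32  34  32  33  30  61 138
  129  40  34  69 135 146]
 [229 215 180 140 136 135 137 133  97  44  43  38  29  39  34  34 121 136
  134 109  65 144 141 136]
 [226 222 228 157 143 142 138 139 137 132  91  44  45  57  56  84 136 134
  135 133 142 213 211 216]
 [227 228 225 225 188 156 155 141 133 134 134 135  95  53  57 133 134 134
  133 135 210 212 214 192]
 [227 226 226 223 228 186 156 155 153 135 136 133 134 130 129 134 132 133
  141 211 213 215 208 138]
 [228 225 226 227 229 227 220 185 148 138 137 137 134 133 134 132 134 135
  153 212 214 214 135 135]
 [227 224 225 228 225 226 223 225 189 177 135 134 136 134 134 132 133 133
  147 200 212 136 137 136]]
```

Emit:
send_rows:
  increments:
    - {"travel":[0,0,0.01],"rot":[0,0,0]}
    - {"travel":[0,0,0.02],"rot":[0,0,0]}
    - {"travel":[0,0,0.02],"rot":[0,0,0]}

```text
time: 6.63
eef_pos: [0.5736, 0.2055, 0.05]
orientation: [0.529, 1.566, -1.038]
ft_force: [-1.4, -2.7, 11.0]
width: 0.004
```

```bash
python3 -c "
from nuts import *
nuts()"
```

```text
[(122, [236.1, 212.9]), (48, [237.4, 232.7])]
[0.57361744 0.20547588 0.04984875] 6.6833 [-1.271674   -3.91780097 12.65821224] [-0.84769705  0.36934719 -0.06274519]
```

```bash
python3 - <<'E'
from nuts import *
T=nuts();S=get_image("side")
p=observe()["eef_pos"]
def crop(D,x0,y0,w,h,f,pts):
    im=cv2.resize(D["image"][y0:y0+h,x0:x0+w],None,fx=f,fy=f,interpolation=2)
    im=(255*(im/255.)**.55).astype(np.uint8)
    for P,c in pts:
        q=(proj(D,P)-[x0,y0]+.5)*f; cv2.drawMarker(im,tuple(int(a) for a in q),c,0,10,1)
    return im
ax=np.array([.998,.062,0]);ay=np.array([-.062,.998,0]);o=np.array([.490,.043,0])
pts=[(p,(0,0,255))]+[(o+ax*x+ay*y+[0,0,z],(0,255,0)) for x in(.063,.123) for y,z in((.118,.084),(.181,.070))]
a=crop(T,165,180,125,100,3.2,[]+pts); b=crop(S,195,240,125,130,3.2,pts)
c=crop(S,200,300,100,75,4,[])
im=np.zeros((600,800,3),np.uint8); im[:320,:400]=a; im[:416,400:800]=b; im[320:600,:400]=c[:280]
cv2.imwrite("pics/j.png",im)
E
```

```text
[(99, [235.9, 210.2]), (25, [237.5, 224.7]), (46, [237.3, 232.7])]
[0.57366463 0.20549978 0.04984784] 6.7333 [-3.17954809 -3.76499726 13.37349083] [-0.89606339  0.38696233 -0.00240954]
```

View pics/j.png

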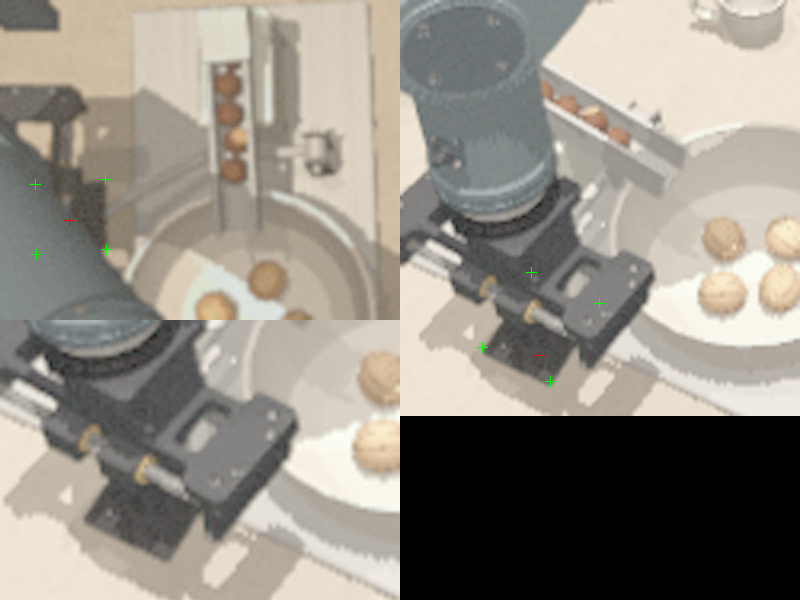

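The overlay shows the pad's outer corners near their expected stop positions, (483,347) and (553,386), and the nuts right at an almost-sunk gate at (232,170). The resistance may come from the gripper's inner edge meeting the lever, so I'll lift, shift outward on the pad and press again.

Emit:
send_rows:
  increments:
    - {"travel":[0,0,0.1],"rot":[0,0,0]}
    - {"travel":[0,0.0,0.25],"rot":[0,0,0]}
    - {"travel":[0,0.02,0.4],"rot":[0,0,0]}
    - {"travel":[0,0.05,0.45],"rot":[0,0,0]}
    - {"travel":[0,0.05,0.45],"rot":[0,0,0]}

```text
time: 7.2
eef_pos: [0.574, 0.2191, 0.1412]
orientation: [1.789, 1.566, 0.224]
ft_force: [0.1, -0.1, 0.6]
width: 0.007
```

```bash
python3 - <<'E'
from nuts import *
nuts()
S=get_image("side")
# pad silhouette: dark low-sat pixels, contour corners in lower part
g=S["image"].max(2); m=np.zeros_like(g); m[300:372,205:262]=(g[300:372,205:262]<60)
c=max(cv2.findContours(m,0,2)[0],key=cv2.contourArea)[:,0]
print("bottom",c[c[:,1].argmax()],"left of low part",[c[abs(c[:,1]-v)<1][:,0].min() if (abs(c[:,1]-v)<1).any() else None for v in range(325,362,3)])
print(proj(S,[.542,.2235,.122]),proj(S,observe()["eef_pos"]))
E
```

```text
[(20, [236.4, 201.3]), (118, [236.3, 216.1]), (29, [241.8, 264.7])]
[0.57286813 0.21797797 0.13897982] 7.25 [ 0.14428593 -0.20480397 -1.16324887] [-0.05948515 -0.09487723 -0.03103983]
bottom [239 344] left of low part [np.int32(222), np.int32(224), np.int32(249), np.int32(219), np.int32(224), np.int32(231), np.int32(237), None, None, None, None, None, None]
[239.66457526 343.59921958] [229.91868441 331.4200712 ]
```

Emit:
send_rows:
  increments:
    - {"travel":[0,-0.04,0],"rot":[0,0,0]}
    - {"travel":[0,-0.04,-0.05],"rot":[0,0,0]}
    - {"travel":[0,-0.04,-0.1],"rot":[0,0,0]}
    - {"travel":[0,-0.04,-0.1],"rot":[0,0,0]}

```text
time: 7.63
eef_pos: [0.5701, 0.2086, 0.1146]
orientation: [-1.144, 1.565, -2.709]
ft_force: [-0.0, 0.6, 0.4]
width: 0.006
```

Emit:
send_rows:
  increments:
    - {"travel":[0,0,-0.05],"rot":[0,0,0]}
    - {"travel":[0,0,-0.08],"rot":[0,0,0]}
    - {"travel":[0,0,-0.08],"rot":[0,0,0]}

```text
time: 7.88
eef_pos: [0.571, 0.21, 0.1004]
orientation: [-1.239, 1.568, -2.803]
ft_force: [0.6, -0.3, -0.2]
width: 0.0
```

Emit:
send_rows:
  increments:
    - {"travel":[0,0.01,-0.05],"rot":[0,0,0]}
    - {"travel":[0,0.01,-0.08],"rot":[0,0,0]}
    - {"travel":[0,0.01,-0.08],"rot":[0,0,0]}

```text
time: 8.13
eef_pos: [0.5721, 0.2134, 0.0856]
orientation: [2.889, 1.57, 1.325]
ft_force: [0.6, 1.3, 2.7]
width: 0.004
```

```bash
cat > pad.py <<'E'
from nuts import *
def pad():
    nuts(); S=get_image("side")
    g=S["image"].max(2); m=np.zeros_like(g); m[300:372,205:262]=(g[300:372,205:262]<60)
    c=max(cv2.findContours(m,0,2)[0],key=cv2.contourArea)[:,0]
    print("bottom",c[c[:,1].argmax()])
    for v in (322,325,328,331,334,337,340,343,346,349,352,355,358): print(v,"".join("#" if a<60 else "." for a in g[v,214:258]))
    return S
E
python3 -c "
from pad import *
S=pad();print(proj(S,observe()['eef_pos']))"
```

```text
[(24, [236.7, 201.8]), (46, [235.6, 209.5]), (46, [236.2, 218.7]), (16, [236.3, 227.6])]
[0.57216675 0.21330115 0.08620843] 8.1833 [0.12530206 2.14634743 2.69198702] [ 0.28784101 -0.06474746  0.00796904]
bottom [239 330]
322 #.......#############.....######............
325 ##.........##############...................
328 .......####...........#######...............
331 .........######............................#
334 ........###############.....###.........####
337 .....#######################################
340 ..........#################################.
343 ................##############...#######....
346 ......................######.......###......
349 ............................................
352 ............................................
355 ............................................
358 ............................................
[234.22360554 343.83669626]
```

Emit:
send_rows:
  increments:
    - {"travel":[0,0.0,0.1],"rot":[0,0,0]}
    - {"travel":[0,0,0.25],"rot":[-0.06,0,0]}
    - {"travel":[0,0,0.3],"rot":[-0.13,0,0]}
    - {"travel":[0,-0.02,0.3],"rot":[-0.2,0,0]}
    - {"travel":[0,-0.04,0.3],"rot":[-0.25,0,0]}
    - {"travel":[0,-0.06,0.3],"rot":[-0.25,0,0]}

```text
time: 8.73
eef_pos: [0.5701, 0.2047, 0.1455]
orientation: [-0.012, 1.195, -1.57]
ft_force: [-0.9, 0.6, -0.0]
width: 0.005
```

Emit:
send_rows:
  increments:
    - {"travel":[0,0,-0.05],"rot":[0,0,0]}
    - {"travel":[0,0,-0.1],"rot":[0,0,0]}
    - {"travel":[0,0,-0.1],"rot":[0,0,0]}
    - {"travel":[0,0,-0.1],"rot":[0,0,0]}

```text
time: 9.07
eef_pos: [0.5719, 0.1981, 0.1254]
orientation: [-0.01, 1.195, -1.577]
ft_force: [0.5, -0.2, 0.7]
width: 0.003
```

```bash
python3 -c "
from pad import *
S=pad();print(proj(S,observe()['eef_pos']))"
```

```text
[(22, [236.3, 201.6]), (45, [235.8, 209.4]), (44, [236.2, 218.5]), (16, [236.4, 227.6])]
[0.57220707 0.19871054 0.12600246] 9.1167 [-1.24653214  0.19778533 -0.06789723] [ 0.28516806 -0.10448755 -0.01877764]
bottom [242 346]
322 ###########..##########................#####
325 ########........#####................######.
328 #######...#.......#................######...
331 ..####........#..................#######....
334 .....##########.................######......
337 ...........#####..............######........
340 .................###........######..........
343 .......................#########............
346 ............................##..............
349 ............................................
352 ............................................
355 ............................................
358 ............................................
[235.69695133 328.74779598]
```

Emit:
send_rows:
  increments:
    - {"travel":[0,0,-0.05],"rot":[0,0,0]}
    - {"travel":[0,0.01,-0.1],"rot":[0,0,0]}
    - {"travel":[0,0.01,-0.1],"rot":[0,0,0]}
    - {"travel":[0,0.01,-0.1],"rot":[0,0,0]}

```text
time: 9.5
eef_pos: [0.5714, 0.2022, 0.1053]
orientation: [-0.011, 1.195, -1.575]
ft_force: [1.0, 0.5, 0.4]
width: 0.001
```

```bash
python3 -c "
from pad import *
S=pad();print(proj(S,observe()['eef_pos']))"
```

```text
[(22, [236.2, 201.6]), (46, [235.8, 209.5]), (66, [236.4, 220.9])]
[0.57180243 0.20237971 0.10586247] 9.55 [ 0.19161552 -0.22962865  0.21665032] [ 0.27958037 -0.08912964  0.12790655]
bottom [221 341]
322 ###########################.................
325 ##########################................##
328 ##############.#########................####
331 ##########...#########.................#####
334 #########........###.................######.
337 #######.....#......................######...
340 .....##.....................#....######.....
343 ...............................######.......
346 .............................#######........
349 ...........................######...........
352 ..........................######............
355 ............................................
358 ............................................
[236.12568558 335.29469232]
```

Emit:
send_rows:
  increments:
    - {"travel":[0,0,-0.05],"rot":[0,0,0]}
    - {"travel":[0,0.01,-0.1],"rot":[0,0,0]}
    - {"travel":[0,0.01,-0.1],"rot":[0,0,0]}
    - {"travel":[0,0.01,-0.1],"rot":[0,0,0]}

```text
time: 9.93
eef_pos: [0.572, 0.2046, 0.0858]
orientation: [-0.007, 1.196, -1.571]
ft_force: [-0.7, 1.2, 4.1]
width: 0.006
```

Emit:
send_rows:
  increments:
    - {"travel":[0,0,-0.05],"rot":[0,0,0]}
    - {"travel":[0,0.01,-0.1],"rot":[0,0,0]}
    - {"travel":[0,0.01,-0.1],"rot":[0,0,0]}
    - {"travel":[0,0.01,-0.1],"rot":[0,0,0]}

```text
time: 10.27
eef_pos: [0.572, 0.2064, 0.0661]
orientation: [-0.007, 1.195, -1.572]
ft_force: [-0.7, 1.3, 4.2]
width: 0.003
```

```bash
python3 -c "
from pad import *
S=pad();print(proj(S,observe()['eef_pos']))"
```

```text
[(41, [237.0, 213.2]), (31, [237.3, 222.5]), (31, [238.6, 232.0]), (41, [238.0, 242.3])]
[0.57195681 0.20638661 0.06650348] 10.3167 [-0.73607401  1.21252279  3.8616033 ] [ 0.22301725 -0.03082622 -0.03173204]
bottom [223 354]
322 ###################.........................
325 #########################...................
328 #######################...#####.............
331 ###########################.#####...........
334 ###########################.................
337 #.##########################................
340 ##############...#########................##
343 #############..##########...............####
346 ###########...##...####................#####
349 #########..........#.................#####..
352 .....####..........................#####....
355 .................................######.....
358 ...............................######.......
[237.41000229 346.84141364]
```

The hazelnuts are now rolling. I'll continue to the stop and hold.

Emit:
send_rows:
  increments:
    - {"travel":[0,0.0,-0.03],"rot":[0,0,0]}
    - {"travel":[0,0.01,-0.06],"rot":[0,0,0]}
    - {"travel":[0,0.01,-0.06],"rot":[0,0,0]}

```text
time: 10.62
eef_pos: [0.5721, 0.2074, 0.054]
orientation: [-0.007, 1.194, -1.572]
ft_force: [-0.9, -1.4, 5.1]
width: 0.003
```

Emit:
send_rows:
  increments:
    - {"travel":[0,0.0,-0.02],"rot":[0,0,0]}
    - {"travel":[0,0,-0.03],"rot":[0,0,0]}
    - {"travel":[0,0,-0.03],"rot":[0,0,0]}

```text
time: 10.87
eef_pos: [0.5722, 0.2075, 0.0491]
orientation: [-0.006, 1.194, -1.571]
ft_force: [-0.4, -1.7, 8.1]
width: 0.005
```

```bash
python3 -c "
from nuts import *
nuts()"
```

```text
[(15, [240.4, 272.7]), (20, [249.2, 275.8]), (17, [232.6, 281.6]), (35, [247.6, 286.7])]
[0.57216237 0.20748576 0.04916465] 10.9167 [-1.2646304  -1.67111692  6.67771165] [-0.3435375   0.11572206 -0.08874731]
```

Emit:
send_rows:
  increments:
    - {"travel":[0,0.0,-0.015],"rot":[0,0,0]}
    - {"travel":[0,0,-0.02],"rot":[0,0,0]}
    - {"travel":[0,0,-0.02],"rot":[0,0,0]}

```text
time: 11.17
eef_pos: [0.5723, 0.2074, 0.0474]
orientation: [-0.004, 1.193, -1.57]
ft_force: [-5.4, -1.6, 23.1]
width: 0.007
```

Emit:
send_rows:
  increments:
    - {"travel":[0,0,0],"rot":[0,0,0]}
    - {"travel":[0,0,0],"rot":[0,0,0]}
    - {"travel":[0,0,0],"rot":[0,0,0]}
    - {"travel":[0,0,0],"rot":[0,0,0]}
    - {"travel":[0,0,0],"rot":[0,0,0]}
    - {"travel":[0,0,0],"rot":[0,0,0]}
    - {"travel":[0,0,0.1],"rot":[0,0,0]}
    - {"travel":[0,0,0.2],"rot":[0,0,0]}
    - {"travel":[0,0,0.3],"rot":[0,0,0]}
    - {"travel":[0,0,0.45],"rot":[0,0,0]}
    - {"travel":[0,0,0.6],"rot":[0.05,0,0]}
    - {"travel":[0,0,0.8],"rot":[0.12,0,0]}
    - {"travel":[0,0,0.95],"rot":[0.19,0,0]}
    - {"travel":[0,0,1],"rot":[0.25,0,0]}
    - {"travel":[0,0,1],"rot":[0.25,0,0]}

```text
time: 12.42
eef_pos: [0.5755, 0.2029, 0.2479]
orientation: [1.85, 1.564, 0.275]
ft_force: [0.5, -0.9, -0.9]
width: 0.006
```

```bash
python3 - <<'E'
from nuts import *
from scipy.spatial.transform import Rotation as R
np.set_printoptions(precision=4,suppress=True)
T=nuts();S=get_image("side");cv2.imwrite("pics/k_top.png",T["image"]);cv2.imwrite("pics/k_side.png",S["image"])
# hazelnuts in side view bowl/channel by colour
v=cv2.cvtColor(S["image"],cv2.COLOR_BGR2HSV)
m=((v[...,0]<11)&(v[...,1]>110)&(v[...,2]<190)).astype(np.uint8);m[:,:190]=0;m[:240]=0;m[:,350:]=0;m[360:]=0
n,l,st,c=cv2.connectedComponentsWithStats(m);print([(int(s[4]),q.round(1).tolist(),onz(S,q,.03)[:2]) for s,q in zip(st[1:],c[1:]) if s[4]>6])
s=observe();M=R.from_euler("xyz",s["orientation"]).as_matrix();print(M[:,0],"jaw",np.arctan2(M[1,1],M[0,1]),s["joint_positions"])
E
```

```text
[(16, [240.8, 272.8]), (20, [249.4, 276.3]), (23, [232.1, 281.8]), (37, [247.6, 286.5])]
[0.5735 0.2044 0.2454] 12.4667 [-0.103   0.7984 -0.6622] [-0.0336 -0.0812  0.02  ]
[(34, [304.2, 317.6], array([0.5038, 0.032 ])), (32, [295.7, 323.1], array([0.5127, 0.0576])), (23, [312.5, 322.5], array([0.4774, 0.0341])), (10, [298.4, 332.6], array([0.4905, 0.0784])), (11, [288.7, 335.8], array([0.5054, 0.0987]))]
[-0.0008 -0.0026 -1.    ] jaw 0.0033371059407619605 [ 0.0283  0.5116 -0.6348  1.5922  0.326   1.1475 -0.6778]
```

```bash
python3 - <<'E'
from h import *
np.set_printoptions(precision=3,suppress=True)
T=get_image("top");S=get_image("side")
for p in((240.8,272.8),(249.4,276.3),(232.1,281.8),(247.6,286.5)): P=onz(T,p,.03); print(p,P,proj(S,P))
c=np.hstack([cv2.resize(T["image"][190:330,200:290],(386,600),interpolation=2),cv2.resize(S["image"][240:365,225:345],(414,600),interpolation=2)])
cv2.imwrite("pics/l.png",c)
E
```

```text
(240.8, 272.8) [0.51  0.055 0.03 ] [297.005 322.722]
(249.4, 276.3) [0.501 0.031 0.03 ] [305.413 317.674]
(232.1, 281.8) [0.485 0.078 0.03 ] [300.319 333.493]
(247.6, 286.5) [0.473 0.035 0.03 ] [314.023 323.396]
```

View pics/l.png

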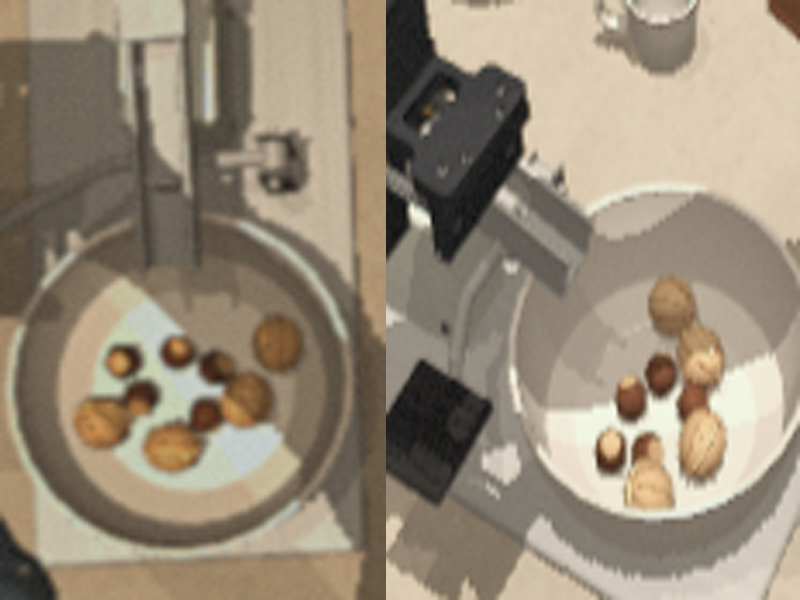

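All five dark hazelnuts are in the bowl with the four walnuts, at left-half (124,361), (178,351), (216,366), (141,398) and (206,414). The channel is empty and the pad is back up at (435,430). Next is the paddle.

Emit:
send_rows:
  increments:
    - {"travel":[0,-0.1,0.05],"rot":[0,0,-0.01]}
    - {"travel":[0,-0.25,0.1],"rot":[0,0,-0.02]}
    - {"travel":[0,-0.42,0.15],"rot":[0,0,-0.03]}
    - {"travel":[0,-0.6,0.15],"rot":[0,0,-0.05]}
    - {"travel":[0,-0.78,0.15],"rot":[0,0,-0.06]}
    - {"travel":[0,-0.95,0.15],"rot":[0,0,-0.07]}

```text
time: 13.12
eef_pos: [0.5711, 0.0186, 0.2727]
orientation: [-1.243, 1.567, -2.909]
ft_force: [0.9, -0.5, 0.7]
width: 0.004
```

Emit:
send_rows:
  increments:
    - {"travel":[0,-0.17,0],"rot":[0,0,-0.02]}
    - {"travel":[0,-0.34,0],"rot":[0,0,-0.04]}
    - {"travel":[0,-0.5,0],"rot":[0,0,-0.06]}
    - {"travel":[0,-0.65,0],"rot":[0,0,-0.08]}
    - {"travel":[0,-0.8,0],"rot":[0,0,-0.106]}
    - {"travel":[0,-0.95,0],"rot":[0,0,-0.106]}
  grip: 1

```text
time: 13.62
eef_pos: [0.5718, -0.1705, 0.2724]
orientation: [-1.485, 1.567, 2.972]
ft_force: [0.7, 0.1, 0.2]
width: 0.435
```

Emit:
send_rows:
  increments:
    - {"travel":[-0.02,-0.17,0],"rot":[0,0,0]}
    - {"travel":[-0.04,-0.34,0],"rot":[0,0,0]}
    - {"travel":[-0.065,-0.5,0],"rot":[0,0,0]}
    - {"travel":[-0.065,-0.62,0],"rot":[0,0,0]}
    - {"travel":[-0.065,-0.72,0],"rot":[0,0,0]}
    - {"travel":[-0.065,-0.72,0],"rot":[0,0,0]}
    - {"travel":[-0.065,-0.72,0],"rot":[0,0,0]}

```text
time: 14.2
eef_pos: [0.5592, -0.3142, 0.2722]
orientation: [-1.789, 1.567, 2.667]
ft_force: [-1.3, 0.7, 0.6]
width: 0.965
```

```bash
python3 - <<'E'
from h import *
from scipy.spatial.transform import Rotation as R
np.set_printoptions(precision=4,suppress=True)
s=observe();M=R.from_euler("xyz",s["orientation"]).as_matrix();print(s["time"],s["eef_pos"],M[:,0],"jaw",np.arctan2(M[1,1],M[0,1]),s["joint_positions"],s["width"])
S=get_image("side")["image"][180:260,325:395]
v=cv2.cvtColor(S,cv2.COLOR_BGR2HSV)
for r in range(0,60,3): print(180+r,"".join("#" if a[2]<60 else("c" if a[0]<10 and a[1]>150 else "p" if a[1]>120 else ".") for a in v[r]))
E
```

```text
14.2 [ 0.5592 -0.3142  0.2722] [-0.0034  0.0018 -1.    ] jaw -0.2565673053180757 [ 0.7463  0.5117 -0.448   1.4717  0.2278  1.2139  0.0113] 0.9652650992460378
180 ..........................................pppppppppppppppppppppppppppp
183 ..........................................pppppppppppppppppppppppppppp
186 .........................................ppppppppppppppppppppppppppppp
189 ..............................................pppppppppppppppppppppppp
192 ..................................................pppppppppppppppppppp
195 ...............................p.......................ppppppppppppppp
198 ............................................................pppppppp..
201 ..............................pp......................................
204 ............................pp........................................
207 ..............................pp......................................
210 .............................p........................................
213 ...............................ppp....................................
216 ......................ppp..p....pppppppp..............................
219 .................pppppppp......p.ppppppppp#######.....................
222 ............ppppppppppppp.p...ppppppp.###########p....................
225 ............pppppppppppppppppppppp#############.ppppppp...............
228 ...........pppppppppppppppppppppp#########...pppppppppppp.............
231 ............pppppppppppppppppppppp.###..ppppppppppppppppp.............
234 ............ppppppppppppppppppppppp.ppppppppppppppppppppp.............
237 ............ppppppppppppppppppppppppppppppppppppppppppppp.............
```

Emit:
send_rows:
  increments:
    - {"travel":[0,-0.035,-0.03],"rot":[0,0,0]}
    - {"travel":[0,-0.035,-0.12],"rot":[0,0,0]}
    - {"travel":[0,-0.035,-0.24],"rot":[0,0,0]}
    - {"travel":[0,-0.035,-0.36],"rot":[0,0,0]}
    - {"travel":[0,-0.035,-0.45],"rot":[0,0,0]}
    - {"travel":[0,-0.035,-0.5],"rot":[0,0,0]}

```text
time: 14.75
eef_pos: [0.5581, -0.3205, 0.1713]
orientation: [-1.837, 1.567, 2.62]
ft_force: [-0.8, -0.1, -0.6]
width: 1.003
```

Emit:
send_rows:
  increments:
    - {"travel":[0,0,-0.07],"rot":[0,0,0]}
    - {"travel":[0,0,-0.13],"rot":[0,0,0]}
    - {"travel":[0,0,-0.18],"rot":[0,0,0]}
    - {"travel":[0,0,-0.18],"rot":[0,0,0]}

```text
time: 15.08
eef_pos: [0.5581, -0.3217, 0.1362]
orientation: [-1.8, 1.568, 2.656]
ft_force: [-0.0, -0.5, -0.3]
width: 0.995
```

Emit:
send_rows:
  increments:
    - {"travel":[0,0,0],"rot":[0,0,0]}
    - {"travel":[0,0,0],"rot":[0,0,0]}
    - {"travel":[0,0,0],"rot":[0,0,0]}
    - {"travel":[0,0,0],"rot":[0,0,0]}
    - {"travel":[0,0,0],"rot":[0,0,0]}
    - {"travel":[0,0,0],"rot":[0,0,0]}
    - {"travel":[0,0,0],"rot":[0,0,0]}
    - {"travel":[0,0,0],"rot":[0,0,0]}
    - {"travel":[0,0,0],"rot":[0,0,0]}
    - {"travel":[0,0,0],"rot":[0,0,0]}
    - {"travel":[0,0,0],"rot":[0,0,0]}
    - {"travel":[0,0,0],"rot":[0,0,0]}
  grip: -1
  squeeze: 40

```text
time: 16.08
eef_pos: [0.559, -0.3227, 0.1383]
orientation: [-1.215, 1.571, -3.044]
ft_force: [-0.7, 0.2, -0.4]
width: 0.173
```

Emit:
send_rows:
  increments:
    - {"travel":[0,0,0.04],"rot":[0,0,0]}
    - {"travel":[0,0,0.1],"rot":[0,0,0]}
    - {"travel":[0,0,0.18],"rot":[0,0,0]}
    - {"travel":[0,0,0.28],"rot":[0,0,0]}
    - {"travel":[0,0,0.38],"rot":[0,0,0]}
    - {"travel":[0,0,0.48],"rot":[0,0,0]}
    - {"travel":[0,0,0.58],"rot":[0,0,0]}
    - {"travel":[0,0,0.67],"rot":[0,0,0]}
    - {"travel":[0,0,0.73],"rot":[0,0,0]}
    - {"travel":[0,0,0.75],"rot":[0,0,0]}
    - {"travel":[0,0,0.75],"rot":[0,0,0]}

```text
time: 17.0
eef_pos: [0.5596, -0.3229, 0.2897]
orientation: [1.291, 1.569, -0.538]
ft_force: [-0.5, 0.0, -0.8]
width: 0.182
```

```bash
python3 - <<'E'
from h import *
np.set_printoptions(precision=4,suppress=True)
s=observe();print(s["time"],s["eef_pos"],s["ft_force"],s["width"])
S=get_image("side");T=get_image("top");p=s["eef_pos"]
o=p+[0,0,-.128]
print("blade low",proj(S,o),"shoulder",proj(S,o+[0,0,.072]),"tip",proj(S,p))
I=S["image"][140:260,325:395]
v=cv2.cvtColor(I,cv2.COLOR_BGR2HSV)
for r in range(0,110,3): print(140+r,"".join("#" if a[2]<60 else("c" if a[0]<9 and a[1]>130 else "p" if a[1]>90 else ".") for a in v[r]))
cv2.imwrite("pics/m.png",S["image"])
E
```

```text
17.0 [ 0.5596 -0.3229  0.2897] [-0.4655  0.0354 -0.793 ] 0.18225553711585177
blade low [353.8815 197.4943] shoulder [354.8419 176.6259] tip [355.6412 159.2604]
140 .......................#########.########......############...........
143 .......................#####pppp########.......######.................
146 ........................###ppppp########..............................
149 ........................###ppppp########..............................
152 ...........................ppppp######................................
155 ...........................pppppppp...................................
158 ...........................pppppppp...................................
161 ...........................ppppppp......................ppppppp.......
164 ...........................ppppppp................ppppppppppppppppppp.
167 ...........................ppppppp..........ppppppppppppppppppppppp###
170 ...........................ppppppp........pppppppppppppppppppp########
173 ..........................pppppppp........pppppppppppppppppppp#######.
176 ..........................pppppppp..
[... 1134 characters left out ...]
####.....................
224 ...........pppppppppppppppppppppppp#############pppppp................
227 ...........pppppppppppppppppppppp###########..pppppppppppp............
230 ...........ppppppppppppppppppppppp#####..pppppppppppppppp.............
233 ...........pppppppppppppppppppppppp..ppppppppppppppppppppp............
236 ...........pppppppppppppppppppppppppppppppppppppppppppppp.............
239 ...........pppppppppppppppppppppppppppppppppppppppppppppp.............
242 ............ppppppppppppppppppppppppppppppppppppppppppppp.............
245 ................ppppppppppppppppppppppppppppppppppppppppp.............
248 .....................ppppppppppppppppppppppppppppppppp................
```

```bash
python3 - <<'E'
from h import *
np.set_printoptions(precision=3,suppress=True)
T=get_image("top");c=np.array([.490,.043])
N=dict(h=[(228.9,274.2),(241.5,271.9),(250.4,275.4),(232.9,282.8),(248,286.6)],w=[(264.8,270),(257.4,282.8),(240.3,294.3),(224,288.2)])
pts=[]
for k,v in N.items():
    for p in v:
        P=onz(T,p,.03 if k=="h" else .035)[:2]-c; pts.append((P,.012 if k=="h" else .018)); print(k,P,np.hypot(*P))
j=np.array([.966,-.257]);b=np.array([.257,.966])
best=[]
for r in(.03,.035,.04,.045):
  for a in np.arange(0,360,10):
    q=r*np.array([np.cos(np.radians(a)),np.sin(np.radians(a))])
    d=min(np.hypot(max(abs((P-q)@j)-.005,0),max(abs((P-q)@b)-.016,0))-R for P,R in pts); best.append((round(d,4),r,a,q.round(3)))
print(*sorted(best,key=lambda t:-t[0])[:8],sep="\n")
E
```

```text
h [0.016 0.045] 0.04775983052107908
h [0.023 0.01 ] 0.025101113004794815
h [ 0.014 -0.015] 0.020289077196912017
h [-0.008  0.033] 0.03381237023879775
h [-0.018 -0.01 ] 0.02007086692821394
w [ 0.029 -0.055] 0.06236006038887161
w [-0.007 -0.036] 0.036535518666674975
w [-0.04  0.01] 0.040897861365160014
w [-0.024  0.056] 0.06082554493579201
(np.float64(0.0082), 0.045, np.int64(350), array([ 0.044, -0.008]))
(np.float64(0.0079), 0.045, np.int64(340), array([ 0.042, -0.015]))
(np.float64(0.0069), 0.045, np.int64(0), array([0.045, 0.   ]))
(np.float64(0.0042), 0.045, np.int64(10), array([0.044, 0.008]))
(np.float64(0.0036), 0.04, np.int64(340), array([ 0.038, -0.014]))
(np.float64(0.0033), 0.04, np.int64(350), array([ 0.039, -0.007]))
(np.float64(0.0021), 0.04, np.int64(0), array([0.04, 0.  ]))
(np.float64(0.0015), 0.04, np.int64(330), array([ 0.035, -0.02 ]))
```

Emit:
send_rows:
  increments:
    - {"travel":[-0.01,0.05,0],"rot":[0,0,0]}
    - {"travel":[-0.02,0.15,0],"rot":[0,0,0]}
    - {"travel":[-0.03,0.28,0],"rot":[0,0,0]}
    - {"travel":[-0.04,0.43,0],"rot":[0,0,0]}
    - {"travel":[-0.05,0.58,0],"rot":[0,0,0]}
    - {"travel":[-0.06,0.73,0],"rot":[0,0,0]}
    - {"travel":[-0.07,0.88,0],"rot":[0,0,0]}

```text
time: 17.73
eef_pos: [0.544, -0.1444, 0.2875]
orientation: [-1.639, 1.569, 2.816]
ft_force: [1.1, 0.9, -1.0]
width: 0.178
```

Emit:
send_rows:
  increments:
    - {"travel":[-0.01,0.15,0],"rot":[0,0,0]}
    - {"travel":[-0.02,0.3,0],"rot":[0,0,0]}
    - {"travel":[-0.03,0.45,0],"rot":[0,0,0]}
    - {"travel":[-0.04,0.6,0],"rot":[0,0,0]}
    - {"travel":[-0.05,0.73,0],"rot":[0,0,0]}
    - {"travel":[-0.06,0.83,0],"rot":[0,0,0]}
    - {"travel":[-0.06,0.88,0],"rot":[0,0,0]}
    - {"travel":[-0.06,0.88,0],"rot":[0,0,0]}
    - {"travel":[-0.06,0.88,0],"rot":[0,0,0]}
    - {"travel":[-0.06,0.88,0],"rot":[0,0,0]}

```text
time: 18.57
eef_pos: [0.5331, 0.0275, 0.2879]
orientation: [-0.336, 1.57, -2.167]
ft_force: [0.2, -0.6, -1.3]
width: 0.178
```

```bash
python3 -c "
from nuts import *
s=observe();print(s['eef_pos'],s['orientation'],s['ft_force'],s['width'])
T=get_image('top');I=T['image'];v=cv2.cvtColor(I,cv2.COLOR_BGR2HSV)
print(s['joint_positions'])"
```

```text
[0.53309882 0.02745467 0.28792393] [-0.33634005  1.56962862 -2.16728967] [ 0.15768491 -0.62099798 -1.34454576] 0.17811129238954806
[ 0.34755763  0.31942323 -0.60124427  1.73053617  0.19646869  1.15291095
 -0.57061577]
```

Emit:
send_rows:
  increments:
    - {"travel":[0,0.017,-0.04],"rot":[0,0,0]}
    - {"travel":[0,0.017,-0.12],"rot":[0,0,0]}
    - {"travel":[0,0.017,-0.22],"rot":[0,0,0]}
    - {"travel":[0,0.017,-0.32],"rot":[0,0,0]}
    - {"travel":[0,0.017,-0.41],"rot":[0,0,0]}
    - {"travel":[0,0.017,-0.46],"rot":[0,0,0]}
    - {"travel":[0,0.017,-0.5],"rot":[0,0,0]}
    - {"travel":[0,0.017,-0.54],"rot":[0,0,0]}
    - {"travel":[0,0.017,-0.56],"rot":[0,0,0]}
    - {"travel":[0,0.017,-0.56],"rot":[0,0,0]}

```text
time: 19.45
eef_pos: [0.5329, 0.0326, 0.1758]
orientation: [-1.27, 1.57, -3.099]
ft_force: [-0.3, 0.2, -1.3]
width: 0.183
```

Emit:
send_rows:
  increments:
    - {"travel":[0,0,-0.04],"rot":[0,0,0]}
    - {"travel":[0,0,-0.08],"rot":[0,0,0]}
    - {"travel":[0,0,-0.11],"rot":[0,0,0]}
    - {"travel":[0,0,-0.12],"rot":[0,0,0]}
    - {"travel":[0,0,-0.12],"rot":[0,0,0]}

```text
time: 19.87
eef_pos: [0.5326, 0.0327, 0.1516]
orientation: [-1.238, 1.569, -3.066]
ft_force: [0.6, -0.4, -1.1]
width: 0.177
```

```bash
python3 -c "
from nuts import *
nuts()
# circle rows from measured start
c=np.array([.490,.043]);p=observe()['eef_pos'][:2];a0=np.arctan2(*(p-c)[::-1]);print('start',p-c,a0,np.hypot(*(p-c)))
for k in range(1,4):
    A=a0+(k-1)*2*np.pi/3+np.arange(0,21)*2*np.pi/60
    q=.045*np.c_[np.cos(A),np.sin(A)]; print(k,((q-q[0])/.2).round(2)[1:].tolist())
"
```

```text
[]
[0.53291007 0.03274719 0.15204936] 19.9167 [-0.353479   -0.41347258 -0.36886479] [-0.06067516 -0.0315328  -0.05417759]
start [ 0.04291007 -0.01025281] -0.23453976372970065 0.0441179573104414
1 [[0.0, 0.02], [0.01, 0.05], [0.01, 0.07], [0.0, 0.09], [-0.0, 0.12], [-0.01, 0.14], [-0.02, 0.16], [-0.03, 0.18], [-0.05, 0.2], [-0.06, 0.22], [-0.08, 0.23], [-0.1, 0.24], [-0.12, 0.26], [-0.14, 0.26], [-0.17, 0.27], [-0.19, 0.28], [-0.21, 0.28], [-0.24, 0.28], [-0.26, 0.27], [-0.28, 0.27]]
2 [[-0.02, -0.01], [-0.04, -0.02], [-0.06, -0.03], [-0.08, -0.04], [-0.1, -0.06], [-0.11, -0.08], [-0.13, -0.1], [-0.14, -0.12], [-0.15, -0.14], [-0.15, -0.16], [-0.16, -0.19], [-0.16, -0.21], [-0.16, -0.23], [-0.16, -0.26], [-0.15, -0.28], [-0.14, -0.3], [-0.13, -0.32], [-0.12, -0.34], [-0.11, -0.36], [-0.09, -0.38]]
3 [[0.02, -0.02], [0.04, -0.03], [0.06, -0.04], [0.08, -0.05], [0.1, -0.06], [0.13, -0.06], [0.15, -0.06], [0.17, -0.06], [0.2, -0.06], [0.22, -0.05], [0.24, -0.04], [0.26, -0.03], [0.28, -0.02], [0.3, -0.01], [0.32, 0.01], [0.33, 0.03], [0.35, 0.05], [0.36, 0.07], [0.37, 0.09], [0.37, 0.11]]
```

Emit:
send_rows:
  increments:
    - {"travel":[0,0.02,0],"rot":[0,0,0]}
    - {"travel":[0.01,0.05,0],"rot":[0,0,0]}
    - {"travel":[0.01,0.07,0],"rot":[0,0,0]}
    - {"travel":[0,0.09,0],"rot":[0,0,0]}
    - {"travel":[0,0.12,0],"rot":[0,0,0]}
    - {"travel":[-0.01,0.14,0],"rot":[0,0,0]}
    - {"travel":[-0.02,0.16,0],"rot":[0,0,0]}
    - {"travel":[-0.03,0.18,0],"rot":[0,0,0]}
    - {"travel":[-0.05,0.2,0],"rot":[0,0,0]}
    - {"travel":[-0.06,0.22,0],"rot":[0,0,0]}
    - {"travel":[-0.08,0.23,0],"rot":[0,0,0]}
    - {"travel":[-0.1,0.24,0],"rot":[0,0,0]}
    - {"travel":[-0.12,0.26,0],"rot":[0,0,0]}
    - {"travel":[-0.14,0.26,0],"rot":[0,0,0]}
    - {"travel":[-0.17,0.27,0],"rot":[0,0,0]}
    - {"travel":[-0.19,0.28,0],"rot":[0,0,0]}
    - {"travel":[-0.21,0.28,0],"rot":[0,0,0]}
    - {"travel":[-0.24,0.28,0],"rot":[0,0,0]}
    - {"travel":[-0.26,0.27,0],"rot":[0,0,0]}
    - {"travel":[-0.28,0.27,0],"rot":[0,0,0]}

```text
time: 21.58
eef_pos: [0.4765, 0.0861, 0.1523]
orientation: [-0.238, 1.57, -2.067]
ft_force: [0.3, 0.4, -1.4]
width: 0.177
```

Emit:
send_rows:
  increments:
    - {"travel":[-0.02,-0.01,0],"rot":[0,0,0]}
    - {"travel":[-0.04,-0.02,0],"rot":[0,0,0]}
    - {"travel":[-0.06,-0.03,0],"rot":[0,0,0]}
    - {"travel":[-0.08,-0.04,0],"rot":[0,0,0]}
    - {"travel":[-0.1,-0.06,0],"rot":[0,0,0]}
    - {"travel":[-0.11,-0.08,0],"rot":[0,0,0]}
    - {"travel":[-0.13,-0.1,0],"rot":[0,0,0]}
    - {"travel":[-0.14,-0.12,0],"rot":[0,0,0]}
    - {"travel":[-0.15,-0.14,0],"rot":[0,0,0]}
    - {"travel":[-0.15,-0.16,0],"rot":[0,0,0]}
    - {"travel":[-0.16,-0.19,0],"rot":[0,0,0]}
    - {"travel":[-0.16,-0.21,0],"rot":[0,0,0]}
    - {"travel":[-0.16,-0.23,0],"rot":[0,0,0]}
    - {"travel":[-0.16,-0.26,0],"rot":[0,0,0]}
    - {"travel":[-0.15,-0.28,0],"rot":[0,0,0]}
    - {"travel":[-0.14,-0.3,0],"rot":[0,0,0]}
    - {"travel":[-0.13,-0.32,0],"rot":[0,0,0]}
    - {"travel":[-0.12,-0.34,0],"rot":[0,0,0]}
    - {"travel":[-0.11,-0.36,0],"rot":[0,0,0]}
    - {"travel":[-0.09,-0.38,0],"rot":[0,0,0]}

```text
time: 23.25
eef_pos: [0.4591, 0.0103, 0.1522]
orientation: [-0.996, 1.57, -2.825]
ft_force: [-0.3, -0.3, -1.8]
width: 0.177
```

Emit:
send_rows:
  increments:
    - {"travel":[0.02,-0.02,0],"rot":[0,0,0]}
    - {"travel":[0.04,-0.03,0],"rot":[0,0,0]}
    - {"travel":[0.06,-0.04,0],"rot":[0,0,0]}
    - {"travel":[0.08,-0.05,0],"rot":[0,0,0]}
    - {"travel":[0.1,-0.06,0],"rot":[0,0,0]}
    - {"travel":[0.13,-0.06,0],"rot":[0,0,0]}
    - {"travel":[0.15,-0.06,0],"rot":[0,0,0]}
    - {"travel":[0.17,-0.06,0],"rot":[0,0,0]}
    - {"travel":[0.2,-0.06,0],"rot":[0,0,0]}
    - {"travel":[0.22,-0.05,0],"rot":[0,0,0]}
    - {"travel":[0.24,-0.04,0],"rot":[0,0,0]}
    - {"travel":[0.26,-0.03,0],"rot":[0,0,0]}
    - {"travel":[0.28,-0.02,0],"rot":[0,0,0]}
    - {"travel":[0.3,-0.01,0],"rot":[0,0,0]}
    - {"travel":[0.32,0.01,0],"rot":[0,0,0]}
    - {"travel":[0.33,0.03,0],"rot":[0,0,0]}
    - {"travel":[0.35,0.05,0],"rot":[0,0,0]}
    - {"travel":[0.36,0.07,0],"rot":[0,0,0]}
    - {"travel":[0.37,0.09,0],"rot":[0,0,0]}
    - {"travel":[0.37,0.11,0],"rot":[0,0,0]}

```text
time: 24.92
eef_pos: [0.5329, 0.0325, 0.1522]
orientation: [-0.605, 1.569, -2.434]
ft_force: [-1.6, -2.1, 1.2]
width: 0.179
```

```bash
python3 - <<'E'
from h import *
np.set_printoptions(precision=3,suppress=True)
s=observe();print(s["time"],s["eef_pos"],s["ft_force"],s["ft_torque"],s["width"])
S=get_image("side");p=s["eef_pos"];print("handle proj tip",proj(S,p),"mid",proj(S,p-[0,0,.06]))
v=cv2.cvtColor(S["image"],cv2.COLOR_BGR2HSV)
for r in range(270,350,4): print(r,"".join("#" if a[2]<60 else("h" if a[0]<11 and a[1]>110 else "p" if a[1]>90 else "." if a[1]>40 else " ") for a in v[r,255:355]))
E
```

```text
24.9167 [0.533 0.033 0.152] [-1.606 -2.11   1.169] [-0.522  0.681  0.007] 0.1793237502970334
handle proj tip [292.074 280.536] mid [293.383 297.115]
270      ........................##ppppp############################....................................
274               ..................pppp#########..###########..........................................
278                      ...........ppppp####......######...............................................
282                          ........ppppppppp..........................................................
286                               ...ppppppppp....................................  ....................
290                              .....ppppppppp.......................................   ...............
294                            .......pppppppppp..........................................   ...........
298            ...           .........pppppppppp........          . ..........  .............  .........
302           ........................pppppppppp...ppppppppp.               ...................  .......
306   
[... 448 characters left out ...]
....pppp.pppppppp....hhhhhhhp.                         ....           
326            ...                    ..ppppppppp........hhhhh.                          ..             
330               ..                 .pphhhhhp.hhhphpppp           .p.pp.pppp.              .           
334                                  .phhhhphh..phhhhhp.         .pp....pppppp.          ..          ...
338                ..                                      ..    pppppppppppp.      ....           .....
342                    .....                            hhhhhpph. ...p..      ......             .......
346                         .........                              .............              ..........
```

Emit:
send_rows:
  increments:
    - {"travel":[0,0.02,0],"rot":[0,0,0]}
    - {"travel":[0.01,0.05,0],"rot":[0,0,0]}
    - {"travel":[0.01,0.07,0],"rot":[0,0,0]}
    - {"travel":[0,0.09,0],"rot":[0,0,0]}
    - {"travel":[0,0.12,0],"rot":[0,0,0]}
    - {"travel":[-0.01,0.14,0],"rot":[0,0,0]}
    - {"travel":[-0.02,0.16,0],"rot":[0,0,0]}
    - {"travel":[-0.03,0.18,0],"rot":[0,0,0]}
    - {"travel":[-0.05,0.2,0],"rot":[0,0,0]}
    - {"travel":[-0.06,0.22,0],"rot":[0,0,0]}
    - {"travel":[-0.08,0.23,0],"rot":[0,0,0]}
    - {"travel":[-0.1,0.24,0],"rot":[0,0,0]}
    - {"travel":[-0.12,0.26,0],"rot":[0,0,0]}
    - {"travel":[-0.14,0.26,0],"rot":[0,0,0]}
    - {"travel":[-0.17,0.27,0],"rot":[0,0,0]}
    - {"travel":[-0.19,0.28,0],"rot":[0,0,0]}
    - {"travel":[-0.21,0.28,0],"rot":[0,0,0]}
    - {"travel":[-0.24,0.28,0],"rot":[0,0,0]}
    - {"travel":[-0.26,0.27,0],"rot":[0,0,0]}
    - {"travel":[-0.28,0.27,0],"rot":[0,0,0]}

```text
time: 26.63
eef_pos: [0.4764, 0.086, 0.1522]
orientation: [-0.348, 1.57, -2.177]
ft_force: [-0.5, -0.2, -0.2]
width: 0.177
```

Emit:
send_rows:
  increments:
    - {"travel":[-0.02,-0.01,0],"rot":[0,0,0]}
    - {"travel":[-0.04,-0.02,0],"rot":[0,0,0]}
    - {"travel":[-0.06,-0.03,0],"rot":[0,0,0]}
    - {"travel":[-0.08,-0.04,0],"rot":[0,0,0]}
    - {"travel":[-0.1,-0.06,0],"rot":[0,0,0]}
    - {"travel":[-0.11,-0.08,0],"rot":[0,0,0]}
    - {"travel":[-0.13,-0.1,0],"rot":[0,0,0]}
    - {"travel":[-0.14,-0.12,0],"rot":[0,0,0]}
    - {"travel":[-0.15,-0.14,0],"rot":[0,0,0]}
    - {"travel":[-0.15,-0.16,0],"rot":[0,0,0]}
    - {"travel":[-0.16,-0.19,0],"rot":[0,0,0]}
    - {"travel":[-0.16,-0.21,0],"rot":[0,0,0]}
    - {"travel":[-0.16,-0.23,0],"rot":[0,0,0]}
    - {"travel":[-0.16,-0.26,0],"rot":[0,0,0]}
    - {"travel":[-0.15,-0.28,0],"rot":[0,0,0]}
    - {"travel":[-0.14,-0.3,0],"rot":[0,0,0]}
    - {"travel":[-0.13,-0.32,0],"rot":[0,0,0]}
    - {"travel":[-0.12,-0.34,0],"rot":[0,0,0]}
    - {"travel":[-0.11,-0.36,0],"rot":[0,0,0]}
    - {"travel":[-0.09,-0.38,0],"rot":[0,0,0]}

```text
time: 28.3
eef_pos: [0.459, 0.0103, 0.1522]
orientation: [-1.105, 1.57, -2.934]
ft_force: [-0.3, 0.8, -1.0]
width: 0.178
```

Emit:
send_rows:
  increments:
    - {"travel":[0.02,-0.02,0],"rot":[0,0,0]}
    - {"travel":[0.04,-0.03,0],"rot":[0,0,0]}
    - {"travel":[0.06,-0.04,0],"rot":[0,0,0]}
    - {"travel":[0.08,-0.05,0],"rot":[0,0,0]}
    - {"travel":[0.1,-0.06,0],"rot":[0,0,0]}
    - {"travel":[0.13,-0.06,0],"rot":[0,0,0]}
    - {"travel":[0.15,-0.06,0],"rot":[0,0,0]}
    - {"travel":[0.17,-0.06,0],"rot":[0,0,0]}
    - {"travel":[0.2,-0.06,0],"rot":[0,0,0]}
    - {"travel":[0.22,-0.05,0],"rot":[0,0,0]}
    - {"travel":[0.24,-0.04,0],"rot":[0,0,0]}
    - {"travel":[0.26,-0.03,0],"rot":[0,0,0]}
    - {"travel":[0.28,-0.02,0],"rot":[0,0,0]}
    - {"travel":[0.3,-0.01,0],"rot":[0,0,0]}
    - {"travel":[0.32,0.01,0],"rot":[0,0,0]}
    - {"travel":[0.33,0.03,0],"rot":[0,0,0]}
    - {"travel":[0.35,0.05,0],"rot":[0,0,0]}
    - {"travel":[0.36,0.07,0],"rot":[0,0,0]}
    - {"travel":[0.37,0.09,0],"rot":[0,0,0]}
    - {"travel":[0.37,0.11,0],"rot":[0,0,0]}

```text
time: 29.97
eef_pos: [0.5334, 0.0333, 0.1523]
orientation: [2.366, 1.571, 0.538]
ft_force: [-0.5, 0.2, -0.5]
width: 0.176
```

Emit:
send_rows:
  increments:
    - {"travel":[0,0.02,0],"rot":[0,0,0]}
    - {"travel":[0.01,0.05,0],"rot":[0,0,0]}
    - {"travel":[0.01,0.07,0],"rot":[0,0,0]}
    - {"travel":[0,0.09,0],"rot":[0,0,0]}
    - {"travel":[0,0.12,0],"rot":[0,0,0]}
    - {"travel":[-0.01,0.14,0],"rot":[0,0,0]}
    - {"travel":[-0.02,0.16,0],"rot":[0,0,0]}
    - {"travel":[-0.03,0.18,0],"rot":[0,0,0]}
    - {"travel":[-0.05,0.2,0],"rot":[0,0,0]}
    - {"travel":[-0.06,0.22,0],"rot":[0,0,0]}
    - {"travel":[-0.08,0.23,0],"rot":[0,0,0]}
    - {"travel":[-0.1,0.24,0],"rot":[0,0,0]}
    - {"travel":[-0.12,0.26,0],"rot":[0,0,0]}
    - {"travel":[-0.14,0.26,0],"rot":[0,0,0]}
    - {"travel":[-0.17,0.27,0],"rot":[0,0,0]}
    - {"travel":[-0.19,0.28,0],"rot":[0,0,0]}
    - {"travel":[-0.21,0.28,0],"rot":[0,0,0]}
    - {"travel":[-0.24,0.28,0],"rot":[0,0,0]}
    - {"travel":[-0.26,0.27,0],"rot":[0,0,0]}
    - {"travel":[-0.28,0.27,0],"rot":[0,0,0]}

```text
time: 31.63
eef_pos: [0.4766, 0.0863, 0.1523]
orientation: [-0.118, 1.571, -1.947]
ft_force: [-0.4, -0.5, -1.7]
width: 0.178
```

Emit:
send_rows:
  increments:
    - {"travel":[-0.02,-0.01,0],"rot":[0,0,0]}
    - {"travel":[-0.04,-0.02,0],"rot":[0,0,0]}
    - {"travel":[-0.06,-0.03,0],"rot":[0,0,0]}
    - {"travel":[-0.08,-0.04,0],"rot":[0,0,0]}
    - {"travel":[-0.1,-0.06,0],"rot":[0,0,0]}
    - {"travel":[-0.11,-0.08,0],"rot":[0,0,0]}
    - {"travel":[-0.13,-0.1,0],"rot":[0,0,0]}
    - {"travel":[-0.14,-0.12,0],"rot":[0,0,0]}
    - {"travel":[-0.15,-0.14,0],"rot":[0,0,0]}
    - {"travel":[-0.15,-0.16,0],"rot":[0,0,0]}
    - {"travel":[-0.16,-0.19,0],"rot":[0,0,0]}
    - {"travel":[-0.16,-0.21,0],"rot":[0,0,0]}
    - {"travel":[-0.16,-0.23,0],"rot":[0,0,0]}
    - {"travel":[-0.16,-0.26,0],"rot":[0,0,0]}
    - {"travel":[-0.15,-0.28,0],"rot":[0,0,0]}
    - {"travel":[-0.14,-0.3,0],"rot":[0,0,0]}
    - {"travel":[-0.13,-0.32,0],"rot":[0,0,0]}
    - {"travel":[-0.12,-0.34,0],"rot":[0,0,0]}
    - {"travel":[-0.11,-0.36,0],"rot":[0,0,0]}
    - {"travel":[-0.09,-0.38,0],"rot":[0,0,0]}

```text
time: 33.3
eef_pos: [0.459, 0.0103, 0.1522]
orientation: [-1.086, 1.57, -2.915]
ft_force: [0.2, -0.4, -1.2]
width: 0.178
```

Emit:
send_rows:
  increments:
    - {"travel":[0,0,0.02],"rot":[0,0,0]}
    - {"travel":[0,0,0.06],"rot":[0,0,0]}
    - {"travel":[0,0,0.11],"rot":[0,0,0]}
    - {"travel":[0,0,0.17],"rot":[0,0,0]}
    - {"travel":[0,0,0.23],"rot":[0,0,0]}
    - {"travel":[0,0,0.29],"rot":[0,0,0]}
    - {"travel":[0,0,0.36],"rot":[0,0,0]}
    - {"travel":[0,0,0.43],"rot":[0,0,0]}
    - {"travel":[0,0,0.51],"rot":[0,0,0]}
    - {"travel":[0,0,0.59],"rot":[0,0,0]}
    - {"travel":[0,0,0.65],"rot":[0,0,0]}
    - {"travel":[0,0,0.68],"rot":[0,0,0]}
    - {"travel":[0,0,0.68],"rot":[0,0,0]}

```text
time: 34.38
eef_pos: [0.4599, 0.0111, 0.2902]
orientation: [1.72, 1.568, -0.109]
ft_force: [0.2, 0.4, -2.2]
width: 0.179
```

```bash
python3 - <<'E'
from h import *
np.set_printoptions(precision=4,suppress=True)
s=observe();print(s["time"],s["eef_pos"],s["width"],s["joint_positions"])
S=get_image("side");p=s["eef_pos"];o=p-[0,0,.128]
print("low",proj(S,o),"shoulder",proj(S,o+[0,0,.072]),"tip",proj(S,p))
u,w=proj(S,o).astype(int)
v=cv2.cvtColor(S["image"],cv2.COLOR_BGR2HSV)
print(u-25)
for r in range(w-45,w+12,3): print(r,"".join("#" if a[2]<60 else("h" if a[0]<11 and a[1]>110 else "p" if a[1]>90 else "." if a[1]>40 else " ") for a in v[r,u-25:u+25]))
E
```

```text
34.3833 [0.4599 0.0111 0.2902] 0.17891327400071635 [ 0.4255  0.1663 -0.6072  1.8994  0.1069  1.1043 -0.4806]
low [322.7466 283.6709] shoulder [322.4633 261.7715] tip [322.2237 243.2444]
297
238 ....................ppppp######........ppppppppppp
241  ...... ......   ....pppppppppp........ppppppppppp
244 .....     ...........pppppppppp............hhppppp
247 .....................pppppppppp................hhp
250 .....................pppppppppp...................
253 ......................ppppppppp...................
256 ......................ppppppppp...................
259 ......................pppppppppp..................
262 ......................ppppppppppp.................
265 ......................ppppppppppp.................
268 ......................ppppppppppp.................
271 ......................ppppppppppp.................
274 ......................ppppppppppp.................
277 ......................ppppppppppp.................
280 ......................ppppppppppp.................
283 ......................pppppppp....................
286 .......................ppp........................
289 ..................................................
292 ..........................................   .....
```

Emit:
send_rows:
  increments:
    - {"travel":[0.01,-0.05,0],"rot":[0,0,0]}
    - {"travel":[0.04,-0.14,0],"rot":[0,0,0]}
    - {"travel":[0.08,-0.26,0],"rot":[0,0,0]}
    - {"travel":[0.12,-0.4,0],"rot":[0,0,0]}
    - {"travel":[0.16,-0.54,0],"rot":[0,0,0]}
    - {"travel":[0.2,-0.68,0],"rot":[0,0,0]}
    - {"travel":[0.25,-0.833,0],"rot":[0,0,0]}

```text
time: 35.02
eef_pos: [0.5084, -0.1576, 0.2872]
orientation: [-1.455, 1.569, 3.0]
ft_force: [0.5, 1.0, -1.0]
width: 0.178
```

Emit:
send_rows:
  increments:
    - {"travel":[0.04,-0.14,0],"rot":[0,0,0]}
    - {"travel":[0.08,-0.28,0],"rot":[0,0,0]}
    - {"travel":[0.13,-0.42,0],"rot":[0,0,0]}
    - {"travel":[0.17,-0.56,0],"rot":[0,0,0]}
    - {"travel":[0.21,-0.7,0],"rot":[0,0,0]}
    - {"travel":[0.24,-0.8,0],"rot":[0,0,0]}
    - {"travel":[0.25,-0.834,0],"rot":[0,0,0]}
    - {"travel":[0.25,-0.834,0],"rot":[0,0,0]}
    - {"travel":[0.25,-0.834,0],"rot":[0,0,0]}
    - {"travel":[0.25,-0.834,0],"rot":[0,0,0]}
    - {"travel":[0.25,-0.834,0],"rot":[0,0,0]}

```text
time: 35.93
eef_pos: [0.5592, -0.3209, 0.2885]
orientation: [-2.79, 1.57, 1.666]
ft_force: [-0.3, 0.5, -0.9]
width: 0.18
```

```bash
python3 - <<'E'
from h import *
from scipy.spatial.transform import Rotation as R
np.set_printoptions(precision=4,suppress=True)
s=observe();M=R.from_euler("xyz",s["orientation"]).as_matrix();print(s["time"],s["eef_pos"],s["width"],M[:,0],np.arctan2(M[1,1],M[0,1]))
S=get_image("side")["image"];O=cv2.imread("pics/m.png")
for I in(O,S):
  v=cv2.cvtColor(I,cv2.COLOR_BGR2HSV)
  for r in range(152,206,6): print(r,"".join("#" if a[2]<60 else "p" if a[1]>90 else "." for a in v[r,340:372]))
E
```

```text
35.9333 [ 0.5592 -0.3209  0.2885] 0.18031005614040338 [-0.0001  0.0006 -1.    ] -0.2556023116095988
152 ............ppppp######.........
158 ............pppppppp............
164 ............ppppppp.............
170 ............ppppppp........ppppp
176 ...........pppppppp........ppppp
182 ..........ppppppppp........ppppp
188 ..........ppppppppp..........ppp
194 ..........pppppppp..............
200 ..........ppp...................
152 ............pppp########........
158 ............pppppppp............
164 ............pppppppp............
170 ............pppppppp.......ppppp
176 ............pppppppp.......ppppp
182 ...........ppppppppp.......ppppp
188 ...........ppppppppp.........ppp
194 ...........ppppppppp............
200 ............pp..................
```

Emit:
send_rows:
  increments:
    - {"travel":[0,0.01,-0.04],"rot":[0,0,0]}
    - {"travel":[0,0.01,-0.1],"rot":[0,0,0]}
    - {"travel":[0,0.01,-0.18],"rot":[0,0,0]}
    - {"travel":[0,0.01,-0.26],"rot":[0,0,0]}
    - {"travel":[0,0.01,-0.33],"rot":[0,0,0]}
    - {"travel":[0,0.01,-0.37],"rot":[0,0,0]}
    - {"travel":[0,0.01,-0.4],"rot":[0,0,0]}
    - {"travel":[0,0.01,-0.43],"rot":[0,0,0]}
    - {"travel":[0,0.01,-0.46],"rot":[0,0,0]}
    - {"travel":[0,0.01,-0.46],"rot":[0,0,0]}

```text
time: 36.82
eef_pos: [0.5587, -0.3204, 0.1953]
orientation: [-1.805, 1.57, 2.649]
ft_force: [1.0, -0.2, -0.7]
width: 0.179
```

```bash
python3 - <<'E'
from h import *
np.set_printoptions(precision=4,suppress=True)
s=observe();print(s["time"],s["eef_pos"],s["width"],s["ft_force"],s["ft_torque"])
S=get_image("side");v=cv2.cvtColor(S["image"],cv2.COLOR_BGR2HSV)
print("low",proj(S,s["eef_pos"]-[0,0,.128]))
for r in range(180,246,3): print(r,"".join("#" if a[2]<60 else "p" if a[1]>150 else "o" if a[1]>100 else "." for a in v[r,330:390]))
E
```

```text
36.8167 [ 0.5587 -0.3204  0.1953] 0.1794876194209463 [ 1.0311 -0.2331 -0.7106] [-0.0794 -0.0689  0.0266]
low [352.6071 223.1854]
180 ...................##oooo########....ppppppppppppppppppppooo
183 .....................oooo####........ppppppppppppppppppppppp
186 .....................ooooooo........oopppppppppppppppppppppp
189 .....................ooooooo.............ooppppppppppppppppp
192 .....................ooooooo.................ooppppppppppppp
195 .....................ooooooo......................oopppppppp
198 .....................ooooooo...........................ooppp
201 .....................ooooooo................................
204 .....................ooooooo................................
207 .....................ooooooo................................
210 .....................ooooooo................................
213 ....................ooooooooo...............................
216 ................ooooooooooooooooooo.........................
219 ...........oooooooooooooooooooooooooo#######................
222 .......oooooooooooooooooooooooooo###########o...............
225 ......opooooooooooooooooooooo#############ooooooooo.........
228 ......oooooopopooooooooooooo#########..ooooooooooooo........
231 ......oooooooooooooooooooooooo###..ooooooooooooooooo........
234 ......oooooopoooooooooooooooooooooooooooooooooooopoo........
237 ......ooooooooooooppoooooopooooooooooooooooooooooooo........
240 ......ooooooooopooooooooooooooooooooooooooooooooopo.........
243 ........oooooooooopoooooooooooooooooopooopooooooooo.........
```

Emit:
send_rows:
  increments:
    - {"travel":[0,0,-0.04],"rot":[0,0,0]}
    - {"travel":[0,0,-0.08],"rot":[0,0,0]}
    - {"travel":[0,0,-0.12],"rot":[0,0,0]}
    - {"travel":[0,0,-0.16],"rot":[0,0,0]}
    - {"travel":[0,0,-0.2],"rot":[0,0,0]}
    - {"travel":[0,0,-0.23],"rot":[0,0,0]}
    - {"travel":[0,0,-0.23],"rot":[0,0,0]}

```text
time: 37.45
eef_pos: [0.5581, -0.3202, 0.1484]
orientation: [-1.792, 1.568, 2.662]
ft_force: [-0.6, 0.5, -1.0]
width: 0.177
```

Emit:
send_rows:
  increments:
    - {"travel":[0,0,-0.02],"rot":[0,0,0]}
    - {"travel":[0,0,-0.04],"rot":[0,0,0]}
    - {"travel":[0,0,-0.055],"rot":[0,0,0]}
    - {"travel":[0,0,-0.055],"rot":[0,0,0]}

```text
time: 37.78
eef_pos: [0.5592, -0.3208, 0.1391]
orientation: [1.183, 1.571, -0.646]
ft_force: [-0.0, 1.1, -0.7]
width: 0.18
```

Emit:
send_rows:
  increments:
    - {"travel":[0,0,-0.01],"rot":[0,0,0]}
    - {"travel":[0,0,-0.012],"rot":[0,0,0]}
    - {"travel":[0,0,-0.012],"rot":[0,0,0]}

```text
time: 38.03
eef_pos: [0.56, -0.3212, 0.1387]
orientation: [1.2, 1.568, -0.629]
ft_force: [-2.5, 1.4, 8.0]
width: 0.176
```

Emit:
send_rows:
  increments:
    - {"travel":[0,0,0],"rot":[0,0,0]}
    - {"travel":[0,0,0],"rot":[0,0,0]}
    - {"travel":[0,0,0],"rot":[0,0,0]}
    - {"travel":[0,0,0],"rot":[0,0,0]}
    - {"travel":[0,0,0],"rot":[0,0,0]}
    - {"travel":[0,0,0],"rot":[0,0,0]}
    - {"travel":[0,0,0],"rot":[0,0,0]}
    - {"travel":[0,0,0],"rot":[0,0,0]}
    - {"travel":[0,0,0],"rot":[0,0,0]}
    - {"travel":[0,0,0],"rot":[0,0,0]}
    - {"travel":[0,0,0],"rot":[0,0,0]}
    - {"travel":[0,0,0],"rot":[0,0,0]}
  grip: 1

```text
time: 39.03
eef_pos: [0.5591, -0.3207, 0.1369]
orientation: [-1.101, 1.571, -2.93]
ft_force: [0.0, -0.2, -0.1]
width: 0.997
```

Emit:
send_rows:
  increments:
    - {"travel":[0,0,0.03],"rot":[0,0,0]}
    - {"travel":[0,0,0.1],"rot":[0,0,0]}
    - {"travel":[0,0,0.2],"rot":[0,0,0]}
    - {"travel":[0,0,0.35],"rot":[0,0,0]}
    - {"travel":[0,0,0.5],"rot":[0,0,0]}
    - {"travel":[0,0,0.65],"rot":[0,0,0]}
    - {"travel":[0,0,0.8],"rot":[0,0,0]}
    - {"travel":[0,0,0.9],"rot":[0,0,0]}
    - {"travel":[0,0,0.9],"rot":[0,0,0]}

```text
time: 39.78
eef_pos: [0.5616, -0.3214, 0.3239]
orientation: [1.364, 1.561, -0.465]
ft_force: [-0.1, -0.4, 0.0]
width: 1.003
```

```bash
python3 - <<'E'
from h import *
np.set_printoptions(precision=4,suppress=True)
s=observe();print(s["time"],s["eef_pos"],s["width"],s["ft_force"])
S=get_image("side");T=get_image("top");O=cv2.imread("pics/side0.png");Ot=cv2.imread("pics/top0.png")
for I in(O,S["image"]):
  v=cv2.cvtColor(I,cv2.COLOR_BGR2HSV)
  for r in range(186,234,4): print(r,"".join("#" if a[2]<60 else "p" if a[1]>100 else "." for a in v[r,330:390]))
d=(cv2.absdiff(S["image"],O).max(2)>45).astype(np.uint8);d=cv2.morphologyEx(d,cv2.MORPH_OPEN,np.ones((2,2)))
n,l,st,c=cv2.connectedComponentsWithStats(d);print("side diff",[(q.tolist()) for q in st[1:] if q[4]>8])
d=(cv2.absdiff(T["image"],Ot).max(2)>45).astype(np.uint8);d=cv2.morphologyEx(d,cv2.MORPH_OPEN,np.ones((2,2)))
n,l,st,c=cv2.connectedComponentsWithStats(d);print("top diff",[(q.tolist()) for q in st[1:] if q[4]>8])
v=cv2.cvtColor(S["image"],cv2.COLOR_BGR2HSV)
for r in range(276,358,2): print(r,"".join("#" if a[2]<60 else("h" if a[0]<11 and a[1]>110 else "p" if a[1]>90 else "." if a[1]>40 else " ") for a in v[r,255:355]))
E
```

```text
39.7833 [ 0.5616 -0.3214  0.3239] 1.0031355372680877 [-0.0534 -0.3959  0.007 ]
186 ....................................pppppppppppppppppppppppp
190 ..........................................pppppppppppppppppp
194 .....................ppppppp....................pppppppppppp
198 .....................ppppppp...........................ppppp
202 .....................ppppppp................................
206 .....................pppppp.................................
210 .....................pppppp.................................
214 ....................pppppppppppp............................
218 .............ppppppppppppppppppppppppp.#####................
222 .......pppppppppppppppppppppppppp.##########pp..............
226 ......ppppppppppppppppppppppp###########..pppppppppp........
230 ......ppppppppppppppppppppppp######.pppppppppppppppp........
186 ....................................pppppppppppppppppppppppp
190 .......................pppppp.............pppppppppppppppppp
194 ......................ppppppp...................pppppppppppp
198 ......................ppppppp.............
[... 5581 characters left out ...]
                         hhhpp.        ..........            .........
346                         .........                              .............              ..........
348                          ....................     ........................               ...........
350 ....                         ..........................................                 ............
352 .........                        ..................................                    .............
354 .............                         ......................                          ..............
356 .................                                                                   ................
```

```bash
python3 - <<'E'
from cell import *
print(finish_job(), observe()["time"])
E
```

```text
the job is handed in; nothing more can be done
the job is handed in; nothing more can be done
```

I pressed the pedal to its stop, and all five hazelnuts rolled into the bowl. I then stirred about 2⅔ anticlockwise turns with the paddle, stood it back in its slot, and handed the job in at about 40 s.

**Pedal:**
- The first press met a hard stop at about 33 N, but the nuts stayed behind the gate. I suspect the gripper was fouling the pedal's lever, but did not confirm it.
- A second, partial press was called off.
- The third press, with the tool tilted outward, reached the stop at about 23 N and the nuts rolled. The pedal sprang back up.
- The fingertips met the pad about 20 mm lower than the TCP reading implied. I pressed by force instead of by height.

**Stir:** The blade moved at about 45 mm radius, roughly 6 mm above the bowl's floor. Forces in the readings were small.

**Last checks (by pixel comparison with the first pictures; I had used all 12 views):**
- The bowl's outline is unchanged, with four walnuts and five hazelnuts in it.
- The paddle stands upright in its slot, about 1 pixel (around 2 mm) from where it started.
- The pedal and milk jug show no change. The only other differences, including one beside the copper jigger, I took to be the arm or its shadow. I did not look closely at the cup or jigger afterwards.
- The open gripper was about 0.13 m above the paddle.

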